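# Put the bench set away in its holders

## Robot

A 7-joint arm with a two-finger parallel gripper is mounted at the origin on a cart in front of the work surface, level with it; the furniture and walls round the work are solid. World frame = base frame: x ahead of the robot, y to its left, z up, the work surface at z = 0. Lengths are in m, angles in rad, forces in N, time in s.
With the tool pointing down it reaches from about 0.425 to 0.825 m from the base axis. Payload 3.6 kg.
Tool frame: the origin (TCP) lies at the very end of the fingers, on their centre line; the grasp point (between the pads) lies 19 mm behind it (bot.tcp_to_grasp is the distance from the TCP to the grasp point, in m); z points along the fingers, y is the line along which they close (so a half turn about z gives the same grasp; the last joint's range is limited). The gripper opens to 85 mm and grips with 20 to 120 N. Pads are 22 mm wide; open, the fingers measure 114 mm over their backs; the gripper's body (76 mm by 85 mm) begins 54 mm behind the grasp point. The pads swing forward as they close: fully open they stand 13 mm farther back than shut.
Start: joints at [1.308, 0.615, -0.013, 1.423, 0.008, 1.103, -0.04], TCP at [0.152, -0.632, 0.211] pointing down, gripper open.
Joint ranges: [-3.12, 3.12], [-0.3, 2.06], [-1.34, 1.32], [0.26, 2.42], [-1.36, 4.5], [0.01, 1.98], [-2.84, 2.84]. Speed limits (rad/s): [2.79, 2.79, 3.14, 3.14, 3.14, 3.14, 3.14].

## Interface

Orientations are given as a rotation vector (axis times angle).
In Python, from bench import bot gives the robot as it stands. The module is installed in compiled form; this text tells all that it offers.
- The arm moves only by the tool apply_moves, never from a script. Its argument "targets" is a list of rows, each an object of numbers: "x", "y", "z": the shift along the tool's x, y, z normalised to -1 to 1, where 1 is 250 mm; "yaw": the turn about the tool's z normalised to -1 to 1, where 1 is pi/2 rad. In form: [{"x": .., "y": .., "z": .., "yaw": ..}, ...]. A call has 1 to 12 rows; each row shifts and turns the commanded pose from where the row before left it, along the tool's axes as they then stand; what a row does not reach is not made up. A row lasts 1/8 s, in which the tool goes at most 62.5 mm and 10.7 degrees, less where a joint would pass 70% of its speed; a pose out of reach is approached as far as the arm can. A call with a number of a shift or a turn outside -1 to 1 is refused whole. A call with a gripper value outside its range is refused whole. "grip" is the opening, from -1 (shut) to 1 (fully open), set as the call begins (left out, the last holds). The fingers move at their own pace and stop on an object; the grip force is fixed at half the most. Time passes only in rows, so rows that do not move let the fingers close. It gives the time, the measured TCP pose, the force, the opening and the grip force at its end, in the units of the state.
- bot.observe(): the state, without advancing time (a new reading comes with each control period).
- bot.snapshot(name): name is "side" or "top"; returns a dict with "img" (400x640x3 uint8, red, green, blue), "fovy" (degrees; the focal length in pixels is half the picture's height over the tangent of half this angle, whatever the lens; pixels are square), "cx", "cy" (the principal point, pixels), "R" (3x3) and "t" (3): a world point X has camera coordinates R X + t. Camera axes: x right, y down, z forward; pixel columns grow to the right and rows downward; lengths in m; the calibration is good to about 2 mm. A picture is of the moment at which its call begins. There is no depth.
- bot.finish_job(): hands the job in; it is judged then, once.
The state is a dict: "time_s": time; "qpos": joint angles; "qvel": joint speeds; "effort": joint torques, N m; "ee_pos": TCP position; "orientation": TCP orientation; "contact_force": force on the tool from outside, world axes, zero at the start; "torque": the same for the moment, N m; "gripper_width": opening from 0.0 (shut) to 1.0 (fully open); "finger_force": force on a finger pad.
Only numpy, scipy, OpenCV 4.12 (cv2) and the standard library are available. Lean on these libraries where they do the work, as an engineer would, in place of code of your own. Each camera call takes 0.05 s, during which the arm holds its last target. There are 200 camera calls.

## Task

Put the four loose things of the bench set away, each in its own holder: each marker pen into the cradle whose saddles have the colour of its cap, lying in both saddles and centred lengthwise (cap either way), the dropper bottle standing in the round orange cup, and the white timer standing flat inside the green tray, square with it. Do not tip the bottle or the timer over, and leave the porcelain dish and the tape roll where they are.

Things in the scene. Friction and masses are not known exactly. Their poses are not given: they have to be found in the camera images.
- blue_marker: Marker pen lying flat: white barrel, blue cap at its +x end, straight, round, 136 mm long, 12 mm across, 14 g; take it by the middle. Origin at mid-length on the underside of the barrel as it lies at the start (z then up, x along the barrel); the barrel's axis is 6 mm from it along the pen's own z, and the origin turns with the pen if it rolls.
- black_marker: Marker pen lying flat: white barrel, black cap at its +x end, straight, round, 136 mm long, 12 mm across, 14 g; take it by the middle. Origin at mid-length on the underside of the barrel as it lies at the start (z then up, x along the barrel); the barrel's axis is 6 mm from it along the pen's own z, and the origin turns with the pen if it rolls.
- dropper_bottle: Small white dropper bottle with a black screw cap, standing: 33 mm across the round body, 78 mm high with the cap, 45 g. Take it by the body, 30 to 48 mm above its foot. Origin: centre of its foot, z up.
- white_timer: White bench timer with a grey display, standing: with its rear stand it acts as one solid block 46 mm from front to back (x), 66 mm wide (y) and 61 mm high (the case shows 50 x 66 x 69), 90 g. Front to back is the easier grasp, 35 to 50 mm above its foot. Origin: centre of its underside, z up, the display faces its -x.
- cradle_blue: Fixed cradle with two blue V saddles 42 mm either side of its middle along x, each 14 mm wide in x, on an aluminium plate 112 (x) x 42 x 4 mm. V flanks slope 45 deg, bottom at 8 mm and tips at 20 mm height, 24 mm apart. A pen lying in both points along x, its axis 17 mm above the bench. The 70 mm between the saddles is free for fingers. Origin: centre of the underside, on the bench.
- cradle_black: Fixed cradle with two black V saddles 42 mm either side of its middle along x, each 14 mm wide in x, on an aluminium plate 112 (x) x 42 x 4 mm. V flanks slope 45 deg, bottom at 8 mm and tips at 20 mm height, 24 mm apart. A pen lying in both points along x, its axis 17 mm above the bench. The 70 mm between the saddles is free for fingers. Origin: centre of the underside, on the bench.
- bottle_cup: Fixed round orange cup for the dropper bottle, open at the top: 58 mm outside, 50 mm inside, rim 18 mm above the bench, inner floor 4 mm above the bench. Origin: centre of the underside, on the bench.
- timer_tray: Fixed green rectangular tray for the timer, with a dark mat in it: 66 (x) x 86 (y) mm outside, 60 x 80 mm inside, rim 11 mm and inner floor 3 mm above the bench. The timer stands in it with its wide side along the tray's y, display facing either way. Origin: centre of the underside, on the bench.
- porcelain_dish: Bystander: white porcelain evaporating dish, 72 mm across, 26 mm high, on the bench behind the work. Origin: centre of the underside. Leave it.
- tape: Bystander: roll of yellowish tape lying flat, 62 mm across, 18 mm high, at the front left of the work. Origin: centre of the underside. Leave it.
Mind the look-alikes: they are no part of the job. What is shaped like the bottle_cup but blue is not meant.

How it is judged:
By the outcome, as a careful person would: the job done as asked, in the order asked, and still so for the second after the job is handed in, with the robot touching nothing.
It also fails if it takes over 102 s, if anything falls off the work surface, if the arm or the gripper's body presses on something with over 40 N, if the wrist force passes 120 N, or if a joint passes its speed limit or range.

## Working session

There is one attempt and no reset: what is moved stays moved. The work goes in short steps, Python scripts to look and compute and a tool call to move; the robot and the scene stay as the last step left them, time stands still between calls to the robot, and variables do not carry over. Pictures are saved under pics/ and viewed, at most 14 in all, crops included, and the job is handed in when it is done.

Besides the shell and the picture viewer there is one more tool, called after "Emit:" as a command line: name --argument value ..., lists and objects as JSON in quotes. apply_moves: Moves the arm, as the interface text tells. Scaled input: -1 to 1 covers 250 mm each way for a shift and pi/2 rad each way for a turn. Its arguments: {"type":"object","properties":{"targets":{"type":"array"},"grip":{"type":"number"}},"required":["targets"]}

```bash
mkdir -p pics; cat > h.py <<'E'
import numpy as np, cv2
from bench import bot
def snap(n,f=None):
    s=bot.snapshot(n)
    if f: cv2.imwrite('pics/'+f,s['img'][:,:,::-1])
    s['f']=s['img'].shape[0]/2/np.tan(np.radians(s['fovy'])/2)
    s['R']=np.array(s['R']);s['t']=np.array(s['t']);return s
def ray(s,u,v,z):
    d=s['R'].T@np.array([(u-s['cx'])/s['f'],(v-s['cy'])/s['f'],1.]);c=-s['R'].T@s['t']
    return c+d*(z-c[2])/d[2]
def proj(s,X):
    p=s['R']@np.array(X)+s['t'];return s['f']*p[:2]/p[2]+[s['cx'],s['cy']]
E
python3 - <<'E'
from h import *
for n in('top','side'):
    s=snap(n,n+'0.png');print(n,-s['R'].T@s['t'],s['R'].round(3).tolist(),s['f'],s['cx'],s['cy'])
o=bot.observe();print(o)
print(bot.tcp_to_grasp)
E
```

```text
top [0.37448435 0.01771239 1.11671163] [[-0.024, -1.0, -0.0], [-0.98, 0.023, -0.198], [0.198, -0.004, -0.98]] 474.2672385980439 316.8998385518853 201.27644246623007
side [-0.06414542  1.01855139  0.60401151] [[-0.842, -0.54, 0.005], [-0.236, 0.36, -0.903], [0.485, -0.761, -0.43]] 505.24771910807635 321.67849357077995 203.9298851073244
{'time_s': 0.1, 'qpos': array([ 1.30749402,  0.61583247, -0.01261613,  1.42473773,  0.00811604,
        1.10344022, -0.04039132]), 'qvel': array([ 0.00015696, -0.0026315 , -0.00132185, -0.00325577,  0.00081598,
       -0.00075276, -0.00180411]), 'effort': array([ 5.25135511e-04, -4.70383394e+01,  2.59576254e-01, -1.71571487e+01,
        1.00000418e-02,  5.91044445e-03,  6.95653668e-06]), 'ee_pos': array([ 0.15231754, -0.63113384,  0.20984791]), 'orientation': array([-3.11725403e+00, -3.70949078e-01,  5.09424798e-04]), 'contact_force': array([ 0.13649587,  0.1199231 , -0.36770418]), 'torque': array([ 0.00615278,  0.07545791, -0.02690109]), 'finger_force': 0.0, 'gripper_width': 0.9960800792861767}
0.0187
```

View pics/top0.png

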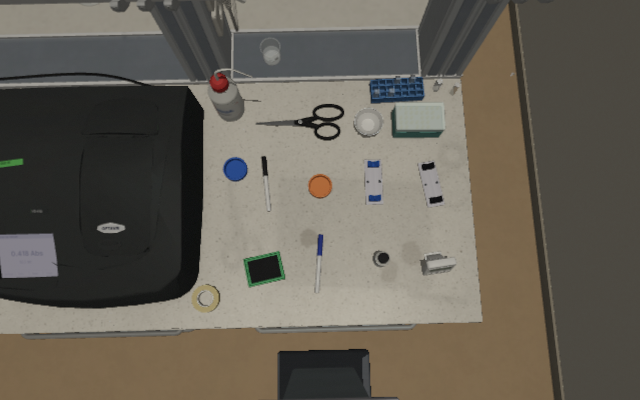

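View pics/side0.png

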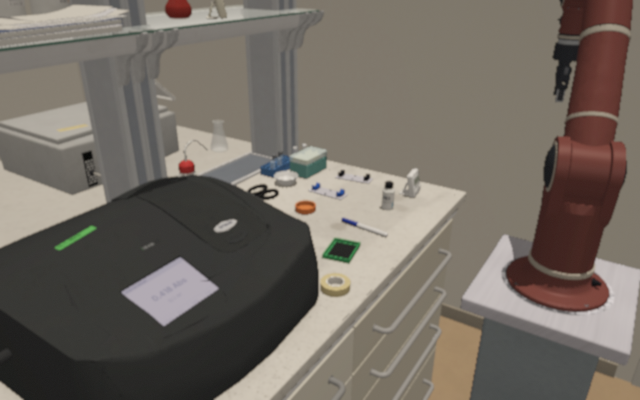

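The top view shows the following (pixels u,v):
- **Pens:** blue marker (320,263), black marker (266,184).
- **Cradles:** blue (373,181), black (431,184).
- **Bottle and timer:** bottle (381,258), timer (438,263).
- **Tray:** (264,269).
- **Bystanders:** dish (368,123), tape (206,298).
- **Cup candidates:** orange ring (320,186) and blue ring (235,169). The orange one fits the description; the blue one is the look-alike.

The tall black machine fills the left side. I'll measure and make a crop to confirm.

```bash
cat > meas.py <<'E'
from h import *
s=snap('top');im=s['img'];c=im[80:320,200:470]
cv2.imwrite('pics/crop0.png',cv2.resize(c,None,fx=2.4,fy=2.4,interpolation=cv2.INTER_CUBIC)[:,:,::-1])
hsv=cv2.cvtColor(im,cv2.COLOR_RGB2HSV)
M={'orange':((5,150,100),(18,255,255)),'blue':((105,120,50),(125,255,255)),'green':((50,120,50),(85,255,255)),'black':((0,0,0),(179,255,55)),'white':((0,0,205),(179,60,255)),'lav':((110,8,150),(140,80,255))}
for k,(a,b) in M.items():
    m=cv2.inRange(hsv,a,b);m[:,:207]=0;m[:100]=0;m[325:]=0;m[:,478:]=0
    n,l,st,ce=cv2.connectedComponentsWithStats(m)
    for i in range(1,n):
        if st[i,4]>8:
            r=cv2.minAreaRect(np.argwhere(l==i)[:,::-1].astype(np.float32))
            print(k,st[i].tolist(),ce[i].round(1),'rect',np.round(r[0],1),np.round(r[1],1),round(r[2],1),'w@0',ray(s,*ce[i],0)[:2].round(4))
E
python3 meas.py
```

```text
orange [309, 174, 23, 24, 423] [319.7 185.6] rect [320.  185.5] [23. 22.] 90.0 w@0 [0.6392 0.0051]
blue [372, 100, 34, 3, 58] [385.4 100.5] rect [388.5 101. ] [ 2. 33.] 90.0 w@0 [ 0.8547 -0.1653]
blue [224, 157, 23, 24, 426] [235.  168.6] rect [235.  168.5] [23. 22.] 90.0 w@0 [0.6864 0.2103]
blue [368, 161, 11, 6, 61] [373.  163.7] rect [373.  163.5] [ 5. 10.] 90.0 w@0 [ 0.6909 -0.1264]
blue [369, 195, 12, 6, 64] [374.6 197.7] rect [374.5 197.5] [ 5. 11.] 90.0 w@0 [ 0.6062 -0.1263]
blue [318, 235, 5, 20, 83] [319.7 244.3] rect [320.  244.5] [19.  4.] 90.0 w@0 [0.4969 0.0085]
green [244, 252, 41, 34, 243] [262.8 267.2] rect [263.8 268.4] [27.4 36.2] 77.7 w@0 [0.4465 0.1429]
black [294, 104, 50, 36, 487] [321.1 121. ] rect [321.8 117.7] [45.2 37.3] 29.5 w@0 [ 0.804  -0.0026]
black [392, 111, 3, 24, 32] [393.1 123. ] rect [392.9 122.5] [23.   1.5] 86.6 w@0 [ 0.7945 -0.1812]
black [262, 156, 6, 19, 76] [264.3 165.2] rect [264.3 165.1] [18.2  4.1] 85.9 w@0 [0.6934 0.1389]
black [422, 162, 12, 8, 66] [427.6 165.9] rect [427.6 165.9] [ 5.6 11.8] 77.5 w@0 [ 0.6822 -0.2592]
black [430, 196, 13, 7, 64] [435.6 199.3] rect [435.7 199.3] [ 5.1 12.2] 78.7 w@0 [ 0.5987 -0.2728]
black [378, 253, 11, 10, 83] [382.9 257.5] rect [383.  257.5] [9.2 9.2] 45.0 w@0 [ 0.4624 -0.139 ]
black [248, 255, 33, 28, 647] [263.9 268.6] rect [264.1 268.5] [21.6 30.5] 76.8 w@0 [0.4431 0.1402]
```

View pics/crop0.png

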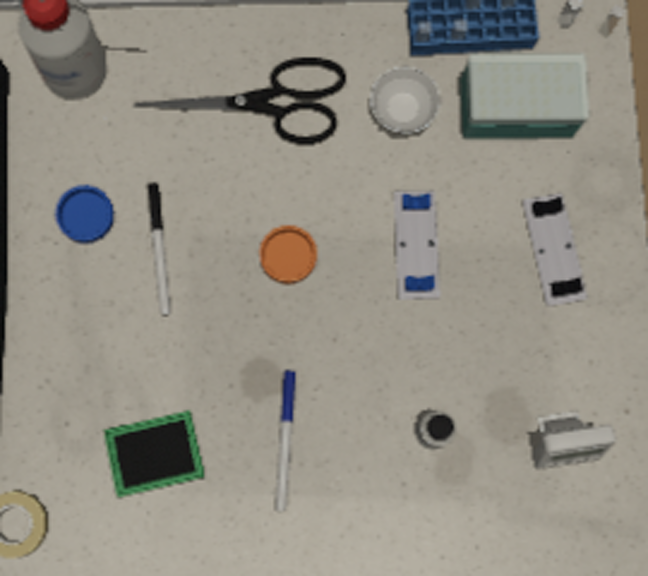

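The crop confirms the orange ring (crop (288,254), full (320,186)) as the bottle cup. The blue ring at crop (85,214) is the look-alike. Next I'll look closer at the timer and bottle and measure the pens.

```bash
cat > m2.py <<'E'
from h import *
s=snap('top');q=snap('side')
a=cv2.resize(s['img'][240:285,360:470],None,fx=7,fy=7,interpolation=cv2.INTER_CUBIC)
b=cv2.resize(q['img'][160:215,365:475],None,fx=7,fy=7,interpolation=cv2.INTER_CUBIC)[:285]
b=cv2.resize(q['img'][163:213,370:480],None,fx=5,fy=5,interpolation=cv2.INTER_CUBIC)
b=cv2.copyMakeBorder(b,0,0,0,a.shape[1]-b.shape[1],cv2.BORDER_CONSTANT)
cv2.imwrite('pics/crop1.png',np.vstack([a,b])[:,:,::-1])
g=s['img'].astype(float).mean(2);bg=cv2.medianBlur(g.astype(np.uint8),31).astype(float)
for n,(u0,u1,v0,v1),pen in(('blue',(305,335,228,300),0),('black',(255,280,150,218),0)):
    d=np.abs(g-bg)[v0:v1,u0:u1];m=(d>14).astype(np.uint8)
    k,l,st,ce=cv2.connectedComponentsWithStats(m)
    m=cv2.morphologyEx(m,cv2.MORPH_CLOSE,np.ones((3,3)));k,l,st,ce=cv2.connectedComponentsWithStats(m)
    i=1+st[1:,4].argmax();p=np.argwhere(l==i)[:,::-1]+[u0,v0]
    W=np.array([ray(s,*x,.006)[:2] for x in p]);c=W.mean(0);e=np.linalg.svd(W-c)[2][0];e*=np.sign(e[0])
    t=(W-c)@e;print(n,len(p),c.round(4),'mid',(c+e*(t.max()+t.min())/2).round(4),'len',np.ptp(t).round(4),'ang',np.degrees(np.arctan2(e[1],e[0])).round(2))
f=lambda u,v,z:ray(s,u,v,z)[:2]
for n,A,B in(('cb',(373,163.6),(374.55,197.6)),('ck',(427.6,165.9),(435.65,199.3))):
    A=f(*A,.015);B=f(*B,.015);d=A-B;print(n,(A+B)/2,np.hypot(*d),np.degrees(np.arctan2(d[1],d[0])))
print('cup',f(319.9,185.5,.012),'bottlecap',f(382.9,257.5,.078))
m=cv2.inRange(cv2.cvtColor(s['img'],cv2.COLOR_RGB2HSV),(50,90,40),(88,255,255));m[:250]=0;m[290:]=0;m[:,:235]=0;m[:,295:]=0
p=np.argwhere(m)[:,::-1];h=cv2.convexHull(p.astype(np.float32));W=np.array([f(*x,.011) for x in h[:,0]],np.float32);print('tray',cv2.minAreaRect(W))
E
python3 m2.py
```

```text
blue 338 [0.4931 0.0172] mid [0.4807 0.0143] len 0.1106 ang 13.35
black 165 [0.6842 0.1383] mid [0.6816 0.1381] len 0.068 ang 3.89
cb [ 0.64507426 -0.12435607] 0.08371087087958251 -0.1749637480462477
ck [ 0.63688738 -0.26223498] 0.0834848817437288 9.205290773892314
cup [0.63648784 0.00469537] bottlecap [ 0.4562501  -0.12796162]
tray ((0.44323065876960754, 0.1389561891555786), (0.06489551067352295, 0.08431186527013779), 11.532100677490234)
```

View pics/crop1.png

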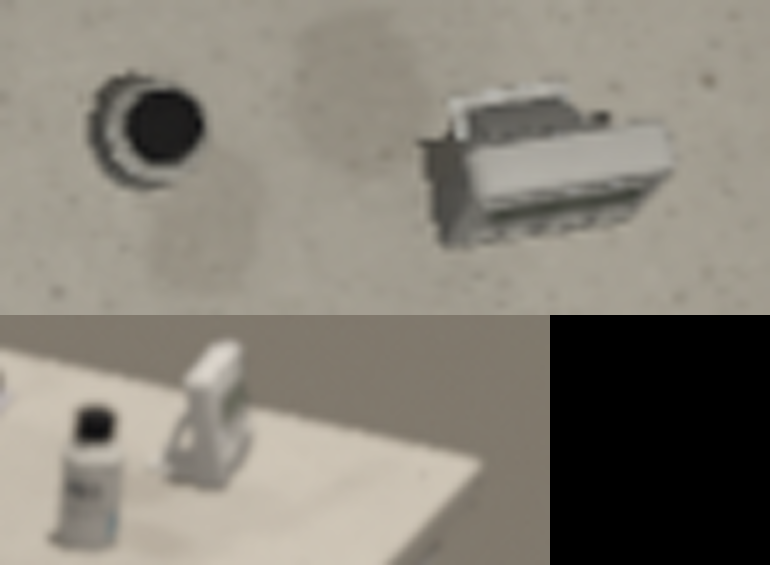

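The crop shows the bottle with its cap at crop (163,125). The timer's top strip runs from about (470,150) to (668,125), its front foot edge from (450,245) to (628,220), and its rear stand edge from (455,100) to (565,88). It stands upright with the display facing the robot (-x), turned about 8°.

```bash
cat > m3.py <<'E'
from h import *
s=snap('top');q=snap('side')
f=lambda u,v,z,s=s:ray(s,u,v,z)[:2]
c=lambda x,y:(360+(x+.5)/7-.5,240+(y+.5)/7-.5)
for n,p,z in(('TL',(470,150),.069),('TR',(668,125),.069),('BR',(672,165),.066),('BL',(480,200),.066),('f0',(450,245),0),('f1',(628,220),0),('r0',(455,100),.002),('r1',(565,88),.002)):print(n,f(*c(*p),z).round(4))
G=s['img'].astype(np.float32)
for n,A,B in(('blue',(320.8,235),(317.1,291.7)),('black',(263.75,156.7),(269.2,210.4))):
    A=np.array(A);B=np.array(B);d=(B-A)/np.hypot(*(B-A));nn=np.array([-d[1],d[0]]);L=np.hypot(*(B-A))
    t=np.arange(-8,L+8,.5);o=np.arange(-6,6.1,.5)
    P=A+t[:,None,None]*d+o[None,:,None]*nn
    v=cv2.remap(G,P[...,0].astype(np.float32),P[...,1].astype(np.float32),cv2.INTER_LINEAR)
    b=np.median(np.concatenate([v[:,:5],v[:,-5:]],1),axis=1,keepdims=True)
    e=np.abs(v-b).sum(2);core=e[:,9:16].mean(1)
    on=core>.4*np.median(core[20:-20]);i=np.where(on)[0];i=i[(i>5)&(i<len(t)-6)]
    w=np.where(e>25,e,0);off=lambda a,b_:(w[a:b_,5:20]*o[5:20]).sum()/w[a:b_,5:20].sum()
    i0,i1=i[0],i[-1];m=(i0+i1)//2;o1=off(i0+4,m);o2=off(m,i1-4)
    k=(o2-o1)/((i1-i0)/2)
    C0=A+t[i0]*d+(o1+k*(i0-(i0+m)/2))*nn;C1=A+t[i1]*d+(o2+k*(i1-(i1+m)/2))*nn
    X=f(*C0,.006);Y=f(*C1,.006);D=X-Y
    print(n,C0.round(1),C1.round(1),'mid',((X+Y)/2).round(4),'len',np.hypot(*D).round(4),'ang',np.degrees(np.arctan2(D[1],D[0])).round(2),np.round(core[::4]))
# side checks: orange/blue ring centres
for nm,a,b,z,box in(('orange',(3,150,100),(18,255,255),.012,(280,330,190,225)),('green',(50,120,40),(88,255,255),.011,(300,380,230,275))):
    m=cv2.inRange(cv2.cvtColor(q['img'],cv2.COLOR_RGB2HSV),a,b);M=np.zeros_like(m);u0,u1,v0,v1=box;M[v0:v1,u0:u1]=m[v0:v1,u0:u1]
    h=cv2.convexHull(np.argwhere(M)[:,::-1].astype(np.float32));W=np.array([ray(q,*x,z)[:2] for x in h[:,0]],np.float32);print('side',nm,cv2.minAreaRect(W))
E
python3 m3.py
```

```text
TL [ 0.447  -0.2251]
TR [ 0.4534 -0.2879]
BR [ 0.4411 -0.289 ]
BL [ 0.4316 -0.2278]
f0 [ 0.4206 -0.2322]
f1 [ 0.4274 -0.2921]
r0 [ 0.4684 -0.2368]
r1 [ 0.4716 -0.2739]
blue [320.5 230. ] [316.5 293.3] mid [0.4568 0.0123] len 0.1472 ang -5.08 [  3.   9.   7.  15. 233. 233. 229. 231. 230. 254. 257. 257. 262. 263.
 144.  22.  29.  29.  37.  38.  34.  41.  37.  27.  26.  29.  30.  36.
  29.  24.  22.  28.  27.  30.   3.   2.   5.]
black [262.8 154.8] [269.7 211.4] mid [0.6478 0.1337] len 0.1415 ang 6.57 [  1.   1.   5.  25. 343. 380. 380. 388. 385. 379. 365. 359. 364. 278.
  37.  39.  29.  29.  28.  27.  38.  31.  29.  30.  38.  36.  25.  26.
  44.  37.  42.  60.   3.   5.   2.]
side orange ((0.6298974752426147, 0.013374820351600647), (0.04858941584825516, 0.06771571189165115), 33.44334030151367)
side green ((0.43583202362060547, 0.14934852719306946), (0.06058300659060478, 0.0834323987364769), 10.825115203857422)
```

```bash
cat > go.py <<'E'
import sys
from h import *
def state():
    o=bot.observe();R=cv2.Rodrigues(np.array(o['orientation']))[0];return o,R
def go(x,y,z,psi):
    o,R=state();p=np.array(o['ee_pos']);ps=np.degrees(np.arctan2(R[1,0],R[0,0]))
    dp=(psi-ps+180)%360-180;a=np.radians(psi)
    d=np.array([x,y,z])-p;c,s=np.cos(a),np.sin(a)
    t=np.array([c*d[0]+s*d[1],s*d[0]-c*d[1],-d[2]])/.25
    print('t',round(o['time_s'],2),'at',p.round(4),'psi',ps.round(2),'tilt',R[2,2].round(4),'q',np.round(o['qpos'],2),'| yaw',round(-dp/90,4),'then',t.round(4),'rows',np.hypot(*t[:2])/.25)
if __name__=='__main__':go(*map(float,sys.argv[1:5]))
E
python3 - <<'E'
from h import *
s=snap('top')
for n,p in(('blue',(318.6,263.9)),('black',(266.2,183.2))):print(n,ray(s,*p,.006)+[-.0015,.0015,0])
E
python3 go.py .5 -.45 .2 -5
```

```text
blue [0.44911589 0.01379489 0.006     ]
black [0.64515088 0.13526572 0.006     ]
t 0.4 at [ 0.1524 -0.6317  0.2107] psi 13.57 tilt -1.0 q [ 1.31  0.62 -0.01  1.42  0.01  1.1  -0.04] | yaw 0.2063 then [ 1.3216 -0.8453  0.0429] rows 6.275289434628336
```

Emit:
apply_moves --targets '[{"x":0,"y":0,"z":0,"yaw":0.103},{"x":0,"y":0,"z":0,"yaw":0.103},{"x":0.189,"y":-0.121,"z":0.006,"yaw":0},{"x":0.189,"y":-0.121,"z":0.006,"yaw":0},{"x":0.189,"y":-0.121,"z":0.006,"yaw":0},{"x":0.189,"y":-0.121,"z":0.006,"yaw":0},{"x":0.189,"y":-0.121,"z":0.006,"yaw":0},{"x":0.189,"y":-0.121,"z":0.006,"yaw":0},{"x":0.189,"y":-0.121,"z":0.006,"yaw":0},{"x":0,"y":0,"z":0,"yaw":0}]' --grip 0.2

```text
time_s: 1.65
ee_pos: [0.5072, -0.4432, 0.1996]
orientation: [-3.135, 0.118, -0.006]
contact_force: [-0.1, 0.0, 0.0]
gripper_width: 0.606
finger_force: 0.0
```

```bash
python3 go.py .449 .014 .12 -5
```

```text
t 1.65 at [ 0.5072 -0.4432  0.1996] psi -4.31 tilt -1.0 q [ 0.66  0.66  0.06  1.36 -0.05  1.12 -0.92] | yaw 0.0076 then [-0.3911 -1.8014  0.3185] rows 7.3736591314048585
```

Emit:
apply_moves --targets '[{"x":-0.044,"y":-0.2,"z":0,"yaw":0.008},{"x":-0.044,"y":-0.2,"z":0,"yaw":0},{"x":-0.044,"y":-0.2,"z":0,"yaw":0},{"x":-0.044,"y":-0.2,"z":0,"yaw":0},{"x":-0.043,"y":-0.2,"z":0,"yaw":0},{"x":-0.043,"y":-0.2,"z":0.06,"yaw":0},{"x":-0.043,"y":-0.2,"z":0.06,"yaw":0},{"x":-0.043,"y":-0.2,"z":0.1,"yaw":0},{"x":-0.043,"y":-0.2,"z":0.1,"yaw":0},{"x":0,"y":0,"z":0,"yaw":0},{"x":0,"y":0,"z":0,"yaw":0}]'

```text
time_s: 3.02
ee_pos: [0.4474, 0.0067, 0.1208]
orientation: [3.137, -0.157, 0.001]
contact_force: [0.2, -0.9, 0.4]
gripper_width: 0.597
finger_force: 0.0
```

```bash
python3 go.py .449 .014 .004 -5; python3 - <<'E'
from h import *
s=snap('top');q=snap('side')
a=cv2.resize(s['img'][200:310,270:370],None,fx=4,fy=4,interpolation=cv2.INTER_CUBIC)
b=cv2.resize(q['img'][170:280,320:420],None,fx=4,fy=4,interpolation=cv2.INTER_CUBIC)
cv2.imwrite('pics/p1.png',np.hstack([a,b])[:,:,::-1])
p=bot.observe()['ee_pos']
print(proj(s,p),proj(q,p),proj(s,[.449,.014,.006]),proj(q,[.449,.014,.006]))
E
```

```text
t 3.02 at [0.4474 0.0067 0.1208] psi -5.74 tilt -1.0 q [-0.08  0.44  0.02  2.1  -0.02  0.6  -1.72] | yaw -0.0083 then [ 0.0037 -0.0295  0.4671] rows 0.1188378554642135
[321.86223273 261.36964775] [368.18922486 183.77462985] [317.88416513 264.61610001] [364.22123073 226.81495969]
```

View pics/p1.png

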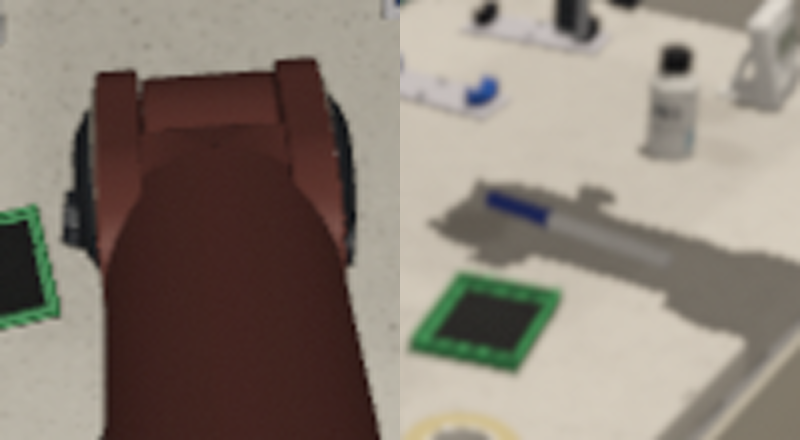

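The side view shows the pen's cap end at crop (487,200) and tip at (668,258). Its mid-point (577,229) matches the predicted (577,227), so the measurement holds. The arm hides the pen in the top view. Descending now.

Emit:
apply_moves --targets '[{"x":0.004,"y":-0.03,"z":0,"yaw":-0.008},{"x":0,"y":0,"z":0.15,"yaw":0},{"x":0,"y":0,"z":0.15,"yaw":0},{"x":0,"y":0,"z":0.1,"yaw":0},{"x":0,"y":0,"z":0.05,"yaw":0},{"x":0,"y":0,"z":0.018,"yaw":0},{"x":0,"y":0,"z":0,"yaw":0},{"x":0,"y":0,"z":0,"yaw":0}]'

```text
time_s: 4.12
ee_pos: [0.4495, 0.0153, 0.0042]
orientation: [-3.138, 0.136, -0.003]
contact_force: [0.3, 0.2, -0.4]
gripper_width: 0.601
finger_force: 0.0
```

```bash
python3 go.py .449 .014 .004 -5
```

```text
t 4.12 at [0.4495 0.0153 0.0042] psi -4.97 tilt -1.0 q [-0.09  0.67  0.01  2.18 -0.02  0.29 -1.72] | yaw 0.0003 then [-0.0016  0.0052  0.0009] rows 0.021830797729933696
```

Emit:
apply_moves --targets '[{"x":0,"y":0,"z":0},{"x":0,"y":0,"z":0},{"x":0,"y":0,"z":0},{"x":0,"y":0,"z":0},{"x":0,"y":0,"z":0},{"x":0,"y":0,"z":0}]' --grip -1

```text
invalid input at $.targets[0]: expected keys x, y, z, yaw
```

Emit:
apply_moves --targets '[{"x":0,"y":0,"z":-0.1},{"x":0,"y":0,"z":-0.15},{"x":0,"y":0,"z":-0.15},{"x":0,"y":0,"z":0}]'

```text
invalid input at $.targets[0]: expected keys x, y, z, yaw
```

```bash
python3 go.py .6435 -.123 .08 -.2; python3 - <<'E'
from h import *
q=snap('side');cv2.imwrite('pics/p2.png',cv2.resize(q['img'][150:260,300:440],None,fx=5,fy=5,interpolation=cv2.INTER_CUBIC)[:,:,::-1])
E
```

```text
t 4.12 at [0.4495 0.0153 0.0042] psi -4.97 tilt -1.0 q [-0.09  0.67  0.01  2.18 -0.02  0.29 -1.72] | yaw -0.0531 then [ 0.7779  0.5503 -0.3031] rows 3.811400249400965
```

View pics/p2.png

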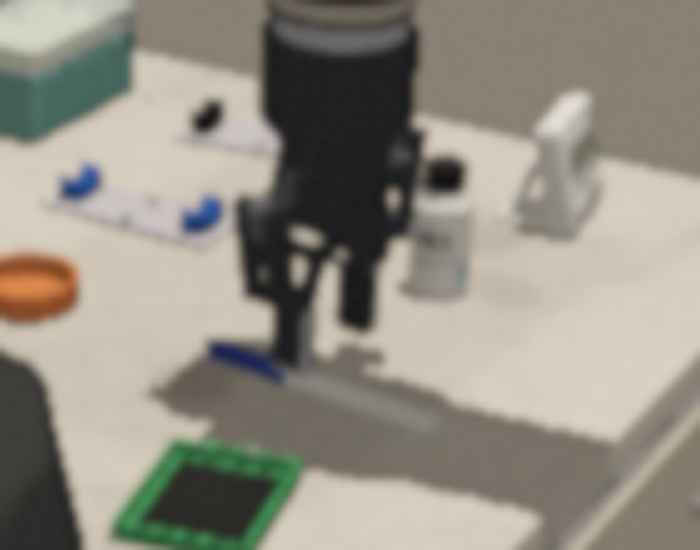

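The call was refused because yaw was missing, so nothing moved. The picture shows the fingers straddling the pen, with tips at (288,360) and (358,325) and the pen running from (212,350) to (437,425). Closing now.

Emit:
apply_moves --targets '[{"x":0,"y":0,"z":0,"yaw":0},{"x":0,"y":0,"z":0,"yaw":0},{"x":0,"y":0,"z":0,"yaw":0},{"x":0,"y":0,"z":0,"yaw":0},{"x":0,"y":0,"z":0,"yaw":0},{"x":0,"y":0,"z":0,"yaw":0}]' --grip -1

```text
time_s: 4.92
ee_pos: [0.4488, 0.0153, 0.0034]
orientation: [-3.139, 0.136, 0.0]
contact_force: [0.5, 0.2, -0.0]
gripper_width: 0.004
finger_force: 0.0
```

```bash
python3 - <<'E'
from h import *
q=snap('side');cv2.imwrite('pics/p3.png',cv2.resize(q['img'][180:250,330:410],None,fx=8,fy=8,interpolation=cv2.INTER_CUBIC)[:,:,::-1])
print((proj(q,bot.observe()['ee_pos'])-[330,180])*8)
E
```

```text
[272.12477205 383.49391435]
```

View pics/p3.png

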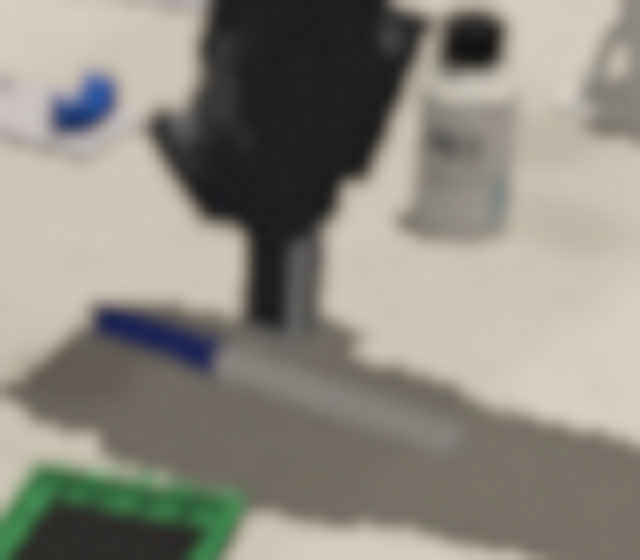

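The gripper shut on nothing. The fingertips at (275,330) sit about 18 mm above the reported TCP, which projects to (272,383) on the pen's axis. So the fingers end roughly 18 mm short of the reported TCP in z. I'll reopen and go down in small steps, watching the force.

Emit:
apply_moves --targets '[{"x":0,"y":0,"z":0,"yaw":0},{"x":0,"y":0,"z":0,"yaw":0},{"x":0,"y":0,"z":0,"yaw":0},{"x":0,"y":0,"z":0,"yaw":0},{"x":0,"y":0,"z":0.008,"yaw":0},{"x":0,"y":0,"z":0,"yaw":0}]' --grip 0.2

```text
time_s: 5.72
ee_pos: [0.4487, 0.0152, 0.0013]
orientation: [-3.139, 0.136, 0.001]
contact_force: [0.5, 0.3, -0.6]
gripper_width: 0.605
finger_force: 0.0
```

Emit:
apply_moves --targets '[{"x":0,"y":0,"z":0.008,"yaw":0},{"x":0,"y":0,"z":0.004,"yaw":0},{"x":0,"y":0,"z":0,"yaw":0}]'

```text
time_s: 6.1
ee_pos: [0.4487, 0.0153, -0.0017]
orientation: [-3.139, 0.136, 0.0]
contact_force: [0.2, 0.2, -0.3]
gripper_width: 0.603
finger_force: 0.0
```

Emit:
apply_moves --targets '[{"x":0,"y":0,"z":0.008,"yaw":0},{"x":0,"y":0,"z":0.008,"yaw":0},{"x":0,"y":0,"z":0.004,"yaw":0},{"x":0,"y":0,"z":0,"yaw":0}]'

```text
time_s: 6.6
ee_pos: [0.4487, 0.0152, -0.0067]
orientation: [-3.139, 0.136, 0.0]
contact_force: [0.1, 0.1, -0.1]
gripper_width: 0.605
finger_force: 0.0
```

Emit:
apply_moves --targets '[{"x":0,"y":0,"z":0.008,"yaw":0},{"x":0,"y":0,"z":0.008,"yaw":0},{"x":0,"y":0,"z":0,"yaw":0}]'

```text
time_s: 6.98
ee_pos: [0.4487, 0.0152, -0.0107]
orientation: [-3.139, 0.136, 0.001]
contact_force: [-0.0, 0.2, 0.7]
gripper_width: 0.604
finger_force: 0.0
```

Emit:
apply_moves --targets '[{"x":0,"y":0,"z":0.008,"yaw":0},{"x":0,"y":0,"z":0.01,"yaw":0},{"x":0,"y":0,"z":0,"yaw":0}]'

```text
time_s: 7.35
ee_pos: [0.4486, 0.0153, -0.0153]
orientation: [-3.139, 0.136, 0.001]
contact_force: [0.9, 0.2, -0.5]
gripper_width: 0.598
finger_force: 0.0
```

Emit:
apply_moves --targets '[{"x":0,"y":0,"z":0,"yaw":0},{"x":0,"y":0,"z":0,"yaw":0},{"x":0,"y":0,"z":0,"yaw":0},{"x":0,"y":0,"z":0,"yaw":0},{"x":0,"y":0,"z":0,"yaw":0}]' --grip -1

```text
time_s: 7.98
ee_pos: [0.4488, 0.0152, -0.0148]
orientation: [-3.139, 0.136, -0.0]
contact_force: [-1.4, -0.1, 4.6]
gripper_width: 0.107
finger_force: 58.9
```

```bash
python3 - <<'E'
from h import *
q=snap('side');cv2.imwrite('pics/p4.png',cv2.resize(q['img'][180:250,330:410],None,fx=8,fy=8,interpolation=cv2.INTER_CUBIC)[:,:,::-1])
print((proj(q,bot.observe()['ee_pos'])-[330,180])*8)
E
```

```text
[269.63823137 434.14929651]
```

View pics/p4.png

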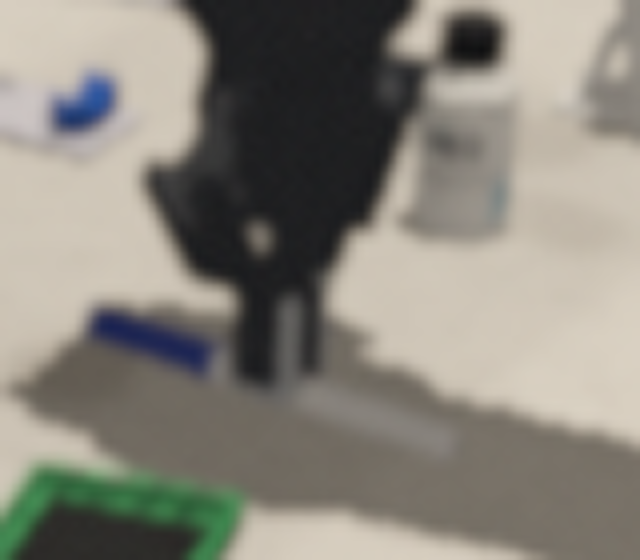

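The fingers now hold the pen (finger force 59 N), with tips at (255,380) on the barrel. I'll lift and check the hold.

Emit:
apply_moves --targets '[{"x":0,"y":0,"z":-0.04,"yaw":0},{"x":0,"y":0,"z":-0.1,"yaw":0},{"x":0,"y":0,"z":-0.15,"yaw":0},{"x":0,"y":0,"z":-0.1,"yaw":0},{"x":0,"y":0,"z":0,"yaw":0}]'

```text
time_s: 8.65
ee_pos: [0.4502, 0.0153, 0.0843]
orientation: [-3.138, 0.136, -0.007]
contact_force: [0.3, 0.7, -0.4]
gripper_width: 0.104
finger_force: 59.0
```

```bash
python3 go.py .6435 -.123 .08 -.2; python3 - <<'E'
from h import *
q=snap('side');cv2.imwrite('pics/p5.png',cv2.resize(q['img'][140:220,320:400],None,fx=7,fy=7,interpolation=cv2.INTER_CUBIC)[:,:,::-1])
print((proj(q,bot.observe()['ee_pos'])-[320,140])*7)
E
```

```text
t 8.65 at [0.4502 0.0153 0.0843] psi -4.97 tilt -1.0 q [-0.09  0.51  0.02  2.13 -0.02  0.5  -1.72] | yaw -0.053 then [0.7753 0.5505 0.0172] rows 3.8033329216233374
[316.40130119 414.09863618]
```

View pics/p5.png

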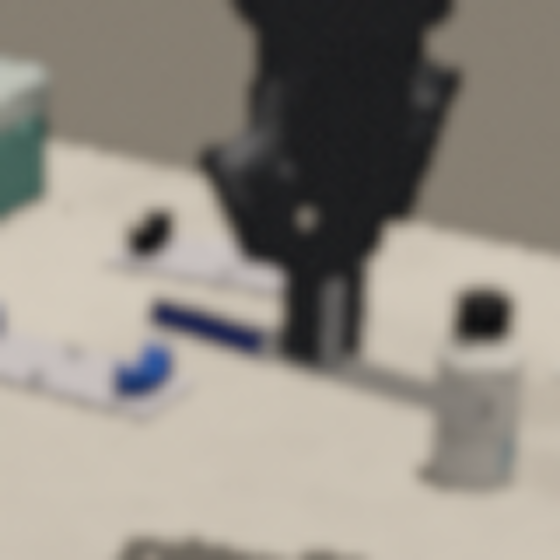

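The pen is held level: cap end at (155,312), tip near (440,395). Moving to the blue cradle.

Emit:
apply_moves --targets '[{"x":0,"y":0,"z":0,"yaw":-0.053},{"x":0.155,"y":0.11,"z":0,"yaw":0},{"x":0.155,"y":0.11,"z":0,"yaw":0},{"x":0.155,"y":0.11,"z":0,"yaw":0},{"x":0.155,"y":0.11,"z":0.04,"yaw":0},{"x":0.155,"y":0.11,"z":0.06,"yaw":0},{"x":0,"y":0,"z":0,"yaw":0},{"x":0,"y":0,"z":0,"yaw":0}]'

```text
time_s: 9.7
ee_pos: [0.6405, -0.122, 0.0557]
orientation: [-3.14, 0.005, 0.006]
contact_force: [0.2, 0.5, -0.7]
gripper_width: 0.109
finger_force: 59.0
```

```bash
python3 go.py .6435 -.123 -.004 -.2
```

```text
t 9.7 at [ 0.6405 -0.122   0.0557] psi -0.18 tilt -1.0 q [ 0.17  0.79 -0.02  1.57  0.02  0.79 -1.44] | yaw 0.0002 then [0.0121 0.0038 0.2389] rows 0.0505389805330711
```

Emit:
apply_moves --targets '[{"x":0.012,"y":0.004,"z":0.08,"yaw":0},{"x":0,"y":0,"z":0.08,"yaw":0},{"x":0,"y":0,"z":0.04,"yaw":0},{"x":0,"y":0,"z":0.02,"yaw":0},{"x":0,"y":0,"z":0.012,"yaw":0},{"x":0,"y":0,"z":0,"yaw":0}]'

```text
time_s: 10.45
ee_pos: [0.6453, -0.124, -0.0003]
orientation: [3.142, -0.005, 0.001]
contact_force: [-0.0, 0.8, -0.8]
gripper_width: 0.107
finger_force: 59.0
```

```bash
python3 go.py .6435 -.123 -.004 -.2; python3 - <<'E'
from h import *
q=snap('side');cv2.imwrite('pics/p6.png',cv2.resize(q['img'][150:220,280:380],None,fx=7,fy=7,interpolation=cv2.INTER_CUBIC)[:,:,::-1])
p=bot.observe()['ee_pos']
for d in(-.068,.068):print((proj(q,p+[d,0,.021])-[280,150])*7)
E
```

```text
t 10.45 at [ 6.453e-01 -1.240e-01 -3.000e-04] psi -0.2 tilt -1.0 q [ 0.17  0.87 -0.02  1.58  0.03  0.69 -1.44] | yaw 0.0 then [-0.0071 -0.0039  0.0147] rows 0.03243806763608324
[473.13033908 288.99095282]
[194.80381764 217.13863065]
```

View pics/p6.png

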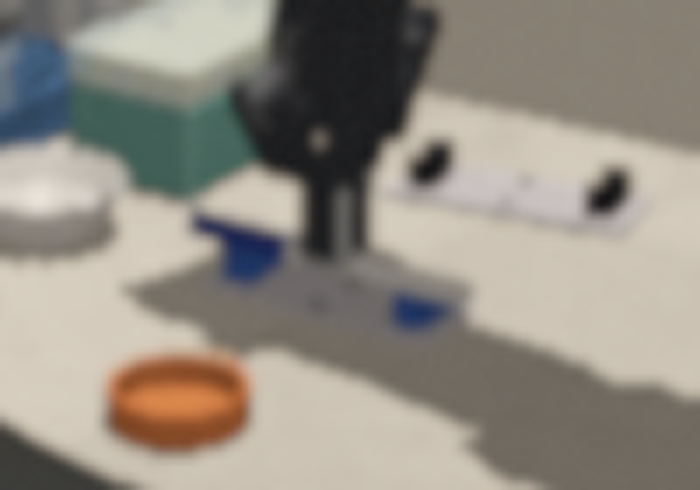

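The pen is over the saddles: its ends at (194,218) and (472,290) match the predicted (195,217) and (473,289), so it is centred. Lowering the last bit and releasing slightly.

Emit:
apply_moves --targets '[{"x":-0.005,"y":-0.004,"z":0.008,"yaw":0},{"x":0,"y":0,"z":0.006,"yaw":0},{"x":0,"y":0,"z":0,"yaw":0}]'

```text
time_s: 10.88
ee_pos: [0.6444, -0.1241, -0.0031]
orientation: [3.14, -0.006, 0.003]
contact_force: [-1.0, -0.8, 4.2]
gripper_width: 0.107
finger_force: 59.4
```

Emit:
apply_moves --targets '[{"x":0,"y":0,"z":0,"yaw":0},{"x":0,"y":0,"z":0,"yaw":0},{"x":0,"y":0,"z":0,"yaw":0},{"x":0,"y":0,"z":-0.05,"yaw":0},{"x":0,"y":0,"z":-0.15,"yaw":0},{"x":0,"y":0,"z":-0.15,"yaw":0},{"x":0,"y":0,"z":0,"yaw":0}]' --grip 0

```text
time_s: 11.75
ee_pos: [0.647, -0.1234, 0.0882]
orientation: [3.14, -0.006, 0.014]
contact_force: [0.1, 1.0, 0.4]
gripper_width: 0.498
finger_force: 0.0
```

```bash
python3 go.py .645 .135 .084 6.57
```

```text
t 11.75 at [ 0.647  -0.1234  0.0882] psi -0.2 tilt -1.0 q [ 0.17  0.75 -0.02  1.54  0.02  0.85 -1.44] | yaw -0.0753 then [ 0.1105 -1.0278  0.0167] rows 4.134856030872081
```

Emit:
apply_moves --targets '[{"x":0,"y":0,"z":0,"yaw":-0.075},{"x":0.022,"y":-0.206,"z":0,"yaw":0},{"x":0.022,"y":-0.206,"z":0,"yaw":0},{"x":0.022,"y":-0.206,"z":0,"yaw":0},{"x":0.022,"y":-0.206,"z":0.03,"yaw":0},{"x":0.022,"y":-0.204,"z":0.03,"yaw":0},{"x":0,"y":0,"z":0,"yaw":0},{"x":0,"y":0,"z":0,"yaw":0}]'

```text
time_s: 12.75
ee_pos: [0.6413, 0.1349, 0.0679]
orientation: [3.135, 0.18, -0.002]
contact_force: [0.1, -0.7, 0.2]
gripper_width: 0.498
finger_force: 0.0
```

```bash
python3 go.py .645 .135 -.0153 6.57; python3 - <<'E'
from h import *
s=snap('top');m=cv2.inRange(cv2.cvtColor(s['img'],cv2.COLOR_RGB2HSV),(105,120,50),(125,255,255))[140:230,355:395]
p=np.argwhere(m)[:,::-1]+[355,140];print('cradle blue px',p.min(0),p.max(0),'exp ends',proj(s,[.645+.068,-.1243,.017]),proj(s,[.645-.068,-.1243,.017]))
cv2.imwrite('pics/p7.png',cv2.resize(s['img'][120:240,200:410],None,fx=3.8,fy=3.8,interpolation=cv2.INTER_CUBIC)[:,:,::-1])
E
```

```text
t 12.75 at [0.6413 0.1349 0.0679] psi 6.57 tilt -1.0 q [-0.23  0.77 -0.03  1.55  0.03  0.82 -1.72] | yaw -0.0 then [0.0146 0.0012 0.3327] rows 0.05860898577586672
cradle blue px [368 152] [380 200] exp ends [372.51237522 152.96807483] [375.21087396 208.299265  ]
```

View pics/p7.png

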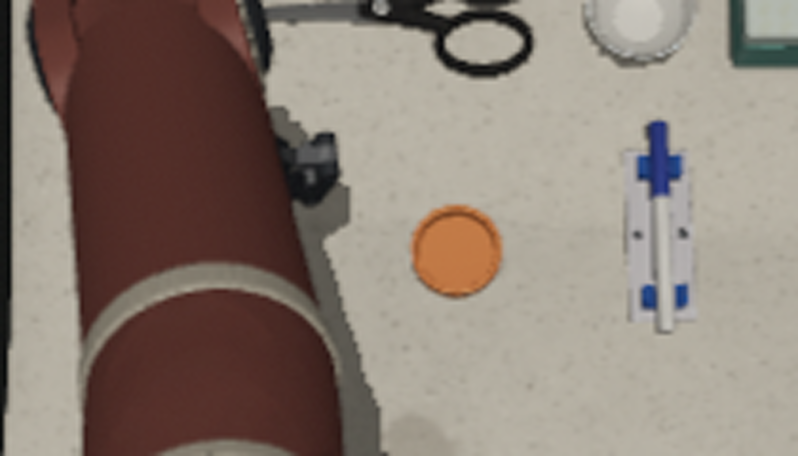

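The blue pen lies in both blue saddles, from (656,122) to (667,331) in the crop, within about 2–3 mm of centred. Now down on the black pen.

Emit:
apply_moves --targets '[{"x":0.015,"y":0.001,"z":0.1,"yaw":0},{"x":0,"y":0,"z":0.1,"yaw":0},{"x":0,"y":0,"z":0.07,"yaw":0},{"x":0,"y":0,"z":0.04,"yaw":0},{"x":0,"y":0,"z":0.012,"yaw":0},{"x":0,"y":0,"z":0,"yaw":0},{"x":0,"y":0,"z":0,"yaw":0}]'

```text
time_s: 13.68
ee_pos: [0.6462, 0.1359, -0.0112]
orientation: [-3.136, -0.18, -0.003]
contact_force: [0.5, -0.0, 0.2]
gripper_width: 0.499
finger_force: 0.0
```

```bash
python3 go.py .645 .135 -.0153 6.57
```

```text
t 13.68 at [ 0.6462  0.1359 -0.0112] psi 6.55 tilt -1.0 q [-0.23  0.88 -0.02  1.58  0.03  0.68 -1.72] | yaw -0.0002 then [-0.0054  0.0031  0.0166] rows 0.024717692775186616
```

Emit:
apply_moves --targets '[{"x":-0.005,"y":0.003,"z":0.008,"yaw":0},{"x":0,"y":0,"z":0.007,"yaw":0},{"x":0,"y":0,"z":0,"yaw":0}]'

```text
time_s: 14.05
ee_pos: [0.6443, 0.1347, -0.016]
orientation: [3.136, 0.179, -0.001]
contact_force: [-0.7, 0.2, -1.0]
gripper_width: 0.502
finger_force: 0.0
```

Emit:
apply_moves --targets '[{"x":0,"y":0,"z":0,"yaw":0},{"x":0,"y":0,"z":0,"yaw":0},{"x":0,"y":0,"z":0,"yaw":0},{"x":0,"y":0,"z":0,"yaw":0}]' --grip -1

```text
time_s: 14.55
ee_pos: [0.6447, 0.1349, -0.0155]
orientation: [-3.136, -0.179, -0.001]
contact_force: [-0.4, -0.3, 1.5]
gripper_width: 0.114
finger_force: 58.7
```

Emit:
apply_moves --targets '[{"x":0,"y":0,"z":-0.04,"yaw":0},{"x":0,"y":0,"z":-0.1,"yaw":0},{"x":0,"y":0,"z":-0.15,"yaw":0},{"x":0,"y":0,"z":-0.1,"yaw":0},{"x":0,"y":0,"z":0,"yaw":0}]'

```text
time_s: 15.18
ee_pos: [0.6463, 0.1352, 0.0847]
orientation: [-3.135, -0.179, -0.009]
contact_force: [-0.1, 0.7, -0.4]
gripper_width: 0.107
finger_force: 58.8
```

```bash
python3 go.py .6355 -.2605 .08 9.2
```

```text
t 15.18 at [0.6463 0.1352 0.0847] psi 6.54 tilt -1.0 q [-0.22  0.76 -0.03  1.53  0.02  0.85 -1.72] | yaw -0.0295 then [-0.2959  1.5557  0.0188] rows 6.334140192226896
```

Emit:
apply_moves --targets '[{"x":0,"y":0,"z":0,"yaw":-0.03},{"x":-0.042,"y":0.222,"z":0,"yaw":0},{"x":-0.042,"y":0.222,"z":0,"yaw":0},{"x":-0.042,"y":0.222,"z":0,"yaw":0},{"x":-0.042,"y":0.222,"z":0,"yaw":0},{"x":-0.042,"y":0.222,"z":0,"yaw":0},{"x":-0.042,"y":0.222,"z":0,"yaw":0},{"x":-0.042,"y":0.222,"z":0.04,"yaw":0},{"x":0,"y":0,"z":0.06,"yaw":0},{"x":0,"y":0,"z":0,"yaw":0},{"x":0,"y":0,"z":0,"yaw":0}]'

```text
time_s: 16.55
ee_pos: [0.6349, -0.2575, 0.0563]
orientation: [-3.128, -0.259, 0.0]
contact_force: [-0.3, 0.2, -0.0]
gripper_width: 0.108
finger_force: 58.8
```

```bash
python3 go.py .6355 -.2605 -.004 9.2;  python3 - <<'E'
from h import *
q=snap('side');cv2.imwrite('pics/p8.png',cv2.resize(q['img'][130:215,290:410],None,fx=6,fy=6,interpolation=cv2.INTER_CUBIC)[:,:,::-1])
o=bot.observe();p=o['ee_pos'];a=np.radians(9.2);e=np.array([np.cos(a),np.sin(a),0])
for d in(-.068,.068):print((proj(q,p+d*e+[0,0,.021])-[290,130])*6)
s=snap('top');im=s['img'];hsv=cv2.cvtColor(im,cv2.COLOR_RGB2HSV)
w=im[145:215,370:378].astype(int).sum(2)
G=im.astype(int);print([ (v,G[v,373:377].sum(1).tolist()) for v in range(203,212)])
E
```

```text
t 16.55 at [ 0.6349 -0.2575  0.0563] psi 9.47 tilt -1.0 q [ 0.4   0.83 -0.08  1.46  0.08  0.86 -1.11] | yaw 0.003 then [0.0005 0.0122 0.241 ] rows 0.04896154733806381
[509.85496373 168.9955448 ]
[257.71961587 131.23860752]
[(203, [420, 523, 560, 545]), (204, [418, 518, 563, 551]), (205, [414, 518, 574, 560]), (206, [375, 483, 536, 531]), (207, [361, 360, 359, 409]), (208, [523, 523, 522, 520]), (209, [525, 523, 523, 520]), (210, [520, 520, 522, 523]), (211, [519, 520, 523, 522])]
```

View pics/p8.png

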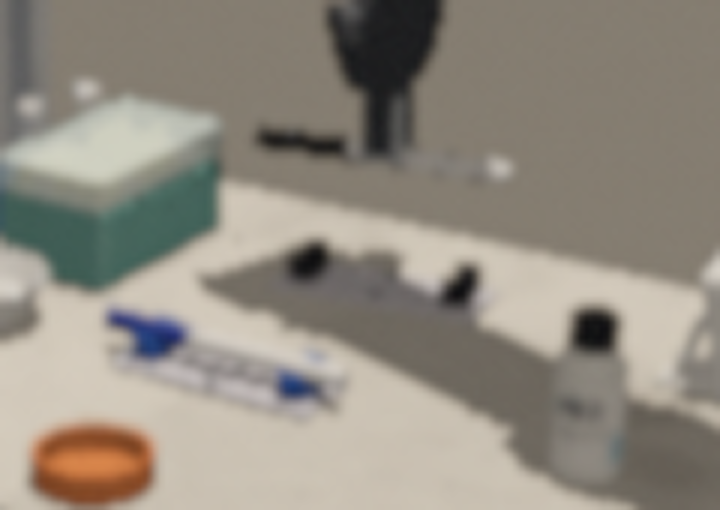

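The black pen is held centred: its ends at (258,131) and (510,168) match the prediction, above the black cradle. Lowering.

Emit:
apply_moves --targets '[{"x":-0.003,"y":0.012,"z":0.08,"yaw":0.003},{"x":0,"y":0,"z":0.07,"yaw":0},{"x":0,"y":0,"z":0.04,"yaw":0},{"x":0,"y":0,"z":0.025,"yaw":0},{"x":0,"y":0,"z":0,"yaw":0},{"x":0,"y":0,"z":0,"yaw":0}]'

```text
time_s: 17.4
ee_pos: [0.6346, -0.2637, 0.0035]
orientation: [3.132, 0.246, 0.002]
contact_force: [-0.5, -0.4, 0.1]
gripper_width: 0.107
finger_force: 58.8
```

```bash
python3 go.py .635 -.2605 -.0035 9.2
```

```text
t 17.4 at [ 0.6346 -0.2637  0.0035] psi 8.98 tilt -1.0 q [ 0.4   0.9  -0.08  1.48  0.08  0.76 -1.12] | yaw -0.0024 then [ 0.0036 -0.0124  0.0279] rows 0.05156477159829969
```

Emit:
apply_moves --targets '[{"x":0.003,"y":-0.011,"z":0.01,"yaw":0},{"x":0,"y":0,"z":0.01,"yaw":0},{"x":0,"y":0,"z":0.006,"yaw":0},{"x":0,"y":0,"z":0,"yaw":0}]'

```text
time_s: 17.9
ee_pos: [0.6353, -0.2618, -0.0027]
orientation: [3.13, 0.245, 0.003]
contact_force: [1.3, -0.4, 4.0]
gripper_width: 0.112
finger_force: 59.3
```

```bash
python3 go.py .635 -.2605 -.0035 9.2
```

```text
t 17.9 at [ 0.6353 -0.2618 -0.0027] psi 8.96 tilt -1.0 q [ 0.4   0.9  -0.07  1.49  0.09  0.75 -1.12] | yaw -0.0027 then [-0.0003 -0.0054  0.0032] rows 0.021625958295781195
```

Emit:
apply_moves --targets '[{"x":0,"y":0,"z":0,"yaw":0},{"x":0,"y":0,"z":0,"yaw":0},{"x":0,"y":0,"z":0,"yaw":0},{"x":0,"y":0,"z":-0.05,"yaw":0},{"x":0,"y":0,"z":-0.15,"yaw":0},{"x":0,"y":0,"z":-0.2,"yaw":0},{"x":0,"y":0,"z":-0.05,"yaw":0},{"x":0,"y":0,"z":0,"yaw":0}]' --grip 0

```text
time_s: 18.9
ee_pos: [0.635, -0.2609, 0.1106]
orientation: [3.131, 0.246, 0.004]
contact_force: [-0.1, 0.6, -0.6]
gripper_width: 0.501
finger_force: 0.0
```

```bash
python3 go.py .4548 -.1265 .11 9; python3 - <<'E'
from h import *
q=snap('side');im=q['img']
m=(im.max(2)<70).astype(np.uint8);n,l,st,ce=cv2.connectedComponentsWithStats(m)
for i in range(1,n):
    if abs(ce[i][0]-389)<8 and abs(ce[i][1]-186)<8:print(st[i],ce[i],ray(q,*ce[i],.071),'exp',proj(q,[.4548,-.1265,.071]))
E
```

```text
t 18.9 at [ 0.635  -0.2609  0.1106] psi 8.98 tilt -1.0 q [ 0.4   0.77 -0.08  1.42  0.07  0.96 -1.11] | yaw -0.0002 then [-0.6277 -0.6436  0.0022] rows 3.5960250918751906
[386 182   6   6  34] [388.5        184.64705882] [ 0.45273671 -0.12368274  0.071     ] exp [388.2635939  184.13170352]
```

Emit:
apply_moves --targets '[{"x":-0.126,"y":-0.129,"z":0,"yaw":0},{"x":-0.126,"y":-0.129,"z":0,"yaw":0},{"x":-0.126,"y":-0.129,"z":0,"yaw":0},{"x":-0.126,"y":-0.129,"z":0,"yaw":0},{"x":-0.126,"y":-0.129,"z":0,"yaw":0},{"x":0,"y":0,"z":0,"yaw":0},{"x":0,"y":0,"z":0,"yaw":0}]' --grip 0.5

```text
time_s: 19.82
ee_pos: [0.4539, -0.1263, 0.1083]
orientation: [-3.132, -0.246, 0.001]
contact_force: [0.1, -0.5, 0.5]
gripper_width: 0.752
finger_force: 0.0
```

```bash
python3 go.py .454 -.1255 .0 9
```

```text
t 19.82 at [ 0.4539 -0.1263  0.1083] psi 8.97 tilt -1.0 q [ 0.29  0.49 -0.09  2.04  0.07  0.61 -1.26] | yaw -0.0003 then [ 0.001  -0.0032  0.4332] rows 0.013448581838178339
```

Emit:
apply_moves --targets '[{"x":0.001,"y":-0.003,"z":0.12,"yaw":0},{"x":0,"y":0,"z":0.12,"yaw":0},{"x":0,"y":0,"z":0.1,"yaw":0},{"x":0,"y":0,"z":0.06,"yaw":0},{"x":0,"y":0,"z":0.03,"yaw":0},{"x":0,"y":0,"z":0,"yaw":0}]'

```text
time_s: 20.58
ee_pos: [0.454, -0.1255, 0.0012]
orientation: [3.132, 0.246, -0.0]
contact_force: [-0.5, 0.4, -0.4]
gripper_width: 0.752
finger_force: 0.0
```

Emit:
apply_moves --targets '[{"x":0,"y":0,"z":0,"yaw":0},{"x":0,"y":0,"z":0,"yaw":0},{"x":0,"y":0,"z":0,"yaw":0},{"x":0,"y":0,"z":0,"yaw":0}]' --grip -1

```text
time_s: 21.08
ee_pos: [0.4545, -0.1256, 0.0024]
orientation: [3.131, 0.245, 0.003]
contact_force: [-0.7, -1.3, 6.8]
gripper_width: 0.366
finger_force: 59.6
```

Emit:
apply_moves --targets '[{"x":0,"y":0,"z":-0.03,"yaw":0},{"x":0,"y":0,"z":-0.08,"yaw":0},{"x":0,"y":0,"z":-0.08,"yaw":0},{"x":0,"y":0,"z":-0.04,"yaw":0},{"x":0,"y":0,"z":0,"yaw":0}]'

```text
time_s: 21.7
ee_pos: [0.4541, -0.1253, 0.0595]
orientation: [3.132, 0.246, 0.002]
contact_force: [0.2, -0.1, -0.8]
gripper_width: 0.363
finger_force: 59.3
```

```bash
python3 go.py .635 .0062 .06 9
```

```text
t 21.7 at [ 0.4541 -0.1253  0.0595] psi 8.98 tilt -1.0 q [ 0.27  0.58 -0.07  2.09  0.09  0.48 -1.28] | yaw -0.0002 then [ 0.7969 -0.4062 -0.002 ] rows 3.5778844688580698
```

Emit:
apply_moves --targets '[{"x":0.14,"y":-0.071,"z":0,"yaw":0},{"x":0.173,"y":-0.088,"z":0,"yaw":0},{"x":0.173,"y":-0.088,"z":0,"yaw":0},{"x":0.173,"y":-0.088,"z":0,"yaw":0},{"x":0.138,"y":-0.071,"z":0,"yaw":0},{"x":0,"y":0,"z":0,"yaw":0},{"x":0,"y":0,"z":0,"yaw":0},{"x":0,"y":0,"z":0,"yaw":0}]'

```text
time_s: 22.7
ee_pos: [0.6334, 0.0045, 0.0584]
orientation: [3.131, 0.243, -0.004]
contact_force: [-0.2, -0.6, 0.4]
gripper_width: 0.365
finger_force: 59.4
```

```bash
python3 go.py .635 .0062 .007 9;  python3 - <<'E'
from h import *
q=snap('side');cv2.imwrite('pics/p9.png',cv2.resize(q['img'][150:235,260:370],None,fx=6,fy=6,interpolation=cv2.INTER_CUBIC)[:,:,::-1])
p=bot.observe()['ee_pos'];print((proj(q,p+[0,0,-.0018])-[260,150])*6,(proj(q,[.635,.0062,.018])-[260,150])*6)
E
```

```text
t 22.7 at [0.6334 0.0045 0.0584] psi 8.88 tilt -1.0 q [-0.02  0.76 -0.04  1.63  0.05  0.76 -1.5 ] | yaw -0.0014 then [ 0.0075 -0.0058  0.2056] rows 0.03775112516704254
[272.95772436 244.08919802] [269.22375662 323.68634545]
```

View pics/p9.png

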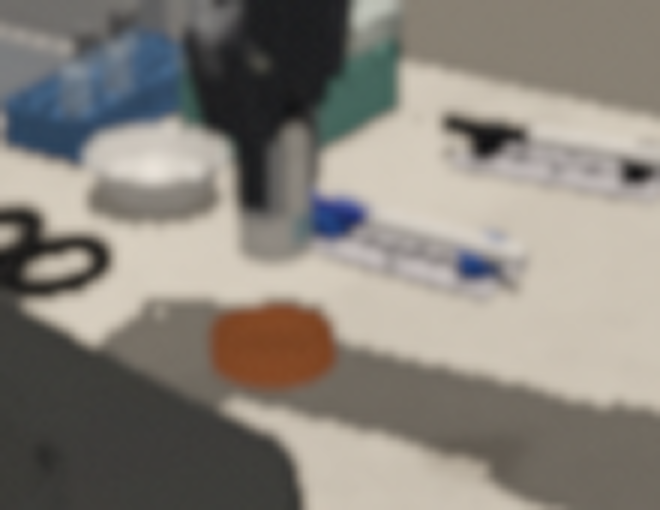

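The bottle is held upright with its foot at about (275,245), above the cup (centre u≈273). Lowering.

Emit:
apply_moves --targets '[{"x":0.004,"y":-0.004,"z":0.08,"yaw":0},{"x":0,"y":0,"z":0.06,"yaw":0},{"x":0,"y":0,"z":0.04,"yaw":0},{"x":0,"y":0,"z":0.012,"yaw":0},{"x":0,"y":0,"z":0,"yaw":0}]'

```text
time_s: 23.38
ee_pos: [0.6356, 0.0073, 0.0108]
orientation: [-3.132, -0.246, 0.0]
contact_force: [0.5, -0.5, 0.2]
gripper_width: 0.369
finger_force: 59.4
```

```bash
python3 go.py .635 .0062 .007 9
```

```text
t 23.38 at [0.6356 0.0073 0.0108] psi 8.98 tilt -1.0 q [-0.02  0.83 -0.04  1.65  0.05  0.67 -1.5 ] | yaw -0.0002 then [-0.0032  0.004   0.0151] rows 0.020509351945674
```

Emit:
apply_moves --targets '[{"x":0,"y":0,"z":0.008,"yaw":0},{"x":0,"y":0,"z":0.007,"yaw":0},{"x":0,"y":0,"z":0,"yaw":0}]'

```text
time_s: 23.75
ee_pos: [0.6356, 0.0072, 0.0073]
orientation: [-3.132, -0.246, -0.0]
contact_force: [0.3, -0.2, 0.1]
gripper_width: 0.363
finger_force: 59.4
```

Emit:
apply_moves --targets '[{"x":0,"y":0,"z":0,"yaw":0},{"x":0,"y":0,"z":0,"yaw":0},{"x":0,"y":0,"z":0,"yaw":0},{"x":0,"y":0,"z":0,"yaw":0},{"x":0,"y":0,"z":-0.08,"yaw":0},{"x":0,"y":0,"z":-0.15,"yaw":0},{"x":0,"y":0,"z":-0.2,"yaw":0},{"x":0,"y":0,"z":0,"yaw":0}]' --grip 0.4

```text
time_s: 24.75
ee_pos: [0.6397, 0.0074, 0.1212]
orientation: [3.132, 0.246, 0.02]
contact_force: [-0.5, -0.1, -1.3]
gripper_width: 0.698
finger_force: 0.0
```

```bash
python3 go.py .4455 -.2575 .11 97.5;python3 go.py .4455 -.2575 .11 9
```

```text
t 24.75 at [0.6397 0.0074 0.1212] psi 8.97 tilt -0.9999 q [-0.02  0.68 -0.05  1.57  0.04  0.88 -1.49] | yaw -0.9837 then [-0.9492 -0.9083  0.0448] rows 5.255174042771126
t 24.75 at [0.6397 0.0074 0.1212] psi 8.97 tilt -0.9999 q [-0.02  0.68 -0.05  1.57  0.04  0.88 -1.49] | yaw -0.0003 then [-0.9328  0.9251  0.0448] rows 5.255174042771127
```

Emit:
apply_moves --targets '[{"x":0,"y":0,"z":0,"yaw":-0.1},{"x":0,"y":0,"z":0,"yaw":-0.11},{"x":0,"y":0,"z":0,"yaw":-0.11},{"x":0,"y":0,"z":0,"yaw":-0.11},{"x":0,"y":0,"z":0,"yaw":-0.11},{"x":0,"y":0,"z":0,"yaw":-0.11},{"x":0,"y":0,"z":0,"yaw":-0.11},{"x":0,"y":0,"z":0,"yaw":-0.11},{"x":0,"y":0,"z":0,"yaw":-0.113}]' --grip 0.8

```text
time_s: 25.88
ee_pos: [0.6352, 0.0069, 0.1148]
orientation: [2.066, 2.367, -0.001]
contact_force: [-0.3, -0.1, -0.7]
gripper_width: 0.899
finger_force: 0.0
```

Emit:
apply_moves --targets '[{"x":-0.158,"y":-0.151,"z":0,"yaw":0},{"x":-0.158,"y":-0.151,"z":0,"yaw":0},{"x":-0.158,"y":-0.151,"z":0,"yaw":0},{"x":-0.158,"y":-0.151,"z":0,"yaw":0},{"x":-0.158,"y":-0.151,"z":0,"yaw":0},{"x":-0.158,"y":-0.151,"z":0,"yaw":0},{"x":0,"y":0,"z":0,"yaw":0},{"x":0,"y":0,"z":0,"yaw":0},{"x":0,"y":0,"z":0,"yaw":0}]'

```text
time_s: 27.0
ee_pos: [0.4429, -0.2555, 0.115]
orientation: [2.069, 2.364, 0.002]
contact_force: [0.4, -0.4, 0.7]
gripper_width: 0.905
finger_force: 0.0
```

```bash
python3 go.py .4455 -.2575 .003 97.5;  python3 - <<'E'
from h import *
q=snap('side');s=snap('top')
a=cv2.resize(s['img'][140:290,300:460],None,fx=3,fy=3,interpolation=cv2.INTER_CUBIC)
b=cv2.resize(q['img'][140:240,280:400],None,fx=2.6,fy=4.5)
b=cv2.resize(q['img'][130:230,280:380],None,fx=3,fy=4.5)
b=cv2.resize(q['img'][130:250,370:450],None,fx=3.75,fy=3.75,interpolation=cv2.INTER_CUBIC)
cv2.imwrite('pics/p10.png',np.hstack([a,b])[:,:,::-1]);print(a.shape,b.shape)
E
```

```text
t 27.0 at [ 0.4429 -0.2555  0.115 ] psi 97.63 tilt -1.0 q [ 0.83  0.58 -0.52  1.92  0.41  0.75  0.2 ] | yaw 0.0014 then [-0.0094  0.0094  0.448 ] rows 0.05318365466699531
(450, 480, 3) (450, 300, 3)
```

View pics/p10.png

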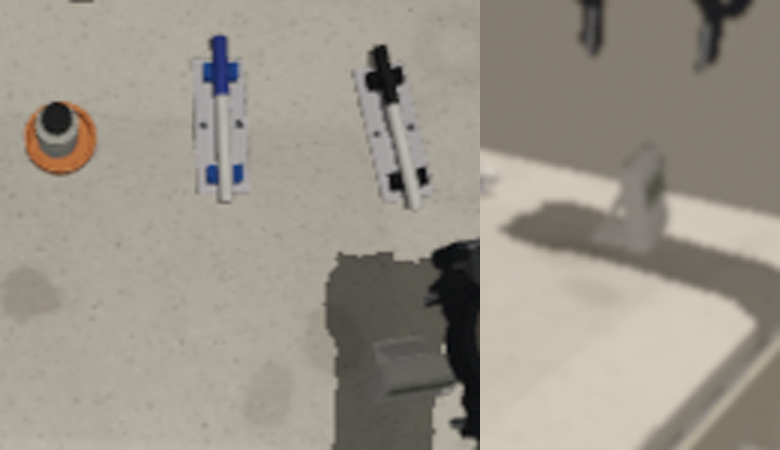

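In the top view both pens lie in their saddles and the bottle stands in the orange cup at (57,125). In the side view the open fingers at (592,50) and (708,65) straddle the timer. Descending.

Emit:
apply_moves --targets '[{"x":-0.008,"y":0.008,"z":0.1,"yaw":0},{"x":0,"y":0,"z":0.12,"yaw":0},{"x":0,"y":0,"z":0.1,"yaw":0},{"x":0,"y":0,"z":0.08,"yaw":0},{"x":0,"y":0,"z":0.04,"yaw":0},{"x":0,"y":0,"z":0,"yaw":0},{"x":0,"y":0,"z":0,"yaw":0}]'

```text
time_s: 27.98
ee_pos: [0.4447, -0.2588, 0.0054]
orientation: [2.071, 2.36, 0.001]
contact_force: [-0.1, -0.6, 1.0]
gripper_width: 0.892
finger_force: 0.0
```

```bash
python3 go.py .4455 -.2575 .003 97.5
```

```text
t 27.98 at [ 0.4447 -0.2588  0.0054] psi 97.47 tilt -1.0 q [ 0.73  0.74 -0.38  2.    0.55  0.5   0.08] | yaw -0.0003 then [0.0049 0.004  0.0094] rows 0.02514747067829374
```

Close on the timer, then lift it.

Emit:
apply_moves --targets '[{"x":0,"y":0,"z":0,"yaw":0},{"x":0,"y":0,"z":0,"yaw":0},{"x":0,"y":0,"z":0,"yaw":0},{"x":0,"y":0,"z":0,"yaw":0}]' --grip -1

```text
time_s: 28.48
ee_pos: [0.4448, -0.2591, 0.0055]
orientation: [2.071, 2.36, 0.001]
contact_force: [-0.3, 0.7, 6.2]
gripper_width: 0.53
finger_force: 62.0
```

Emit:
apply_moves --targets '[{"x":0,"y":0,"z":-0.03,"yaw":0},{"x":0,"y":0,"z":-0.08,"yaw":0},{"x":0,"y":0,"z":-0.08,"yaw":0},{"x":0,"y":0,"z":-0.04,"yaw":0},{"x":0,"y":0,"z":0,"yaw":0}]'

```text
time_s: 29.1
ee_pos: [0.444, -0.259, 0.0626]
orientation: [2.072, 2.36, 0.0]
contact_force: [-0.4, 0.9, -1.3]
gripper_width: 0.529
finger_force: 61.4
```

```bash
python3 go.py .442 .14 .06 101.2;  python3 - <<'E'
from h import *
q=snap('side');cv2.imwrite('pics/p11.png',cv2.resize(q['img'][120:210,370:470],None,fx=6,fy=6,interpolation=cv2.INTER_CUBIC)[:,:,::-1])
E
```

```text
t 29.1 at [ 0.444  -0.259   0.0626] psi 97.43 tilt -1.0 q [ 0.79  0.66 -0.46  1.96  0.48  0.63  0.15] | yaw -0.0419 then [1.5673 0.3023 0.0103] rows 6.38456264779352
```

View pics/p11.png

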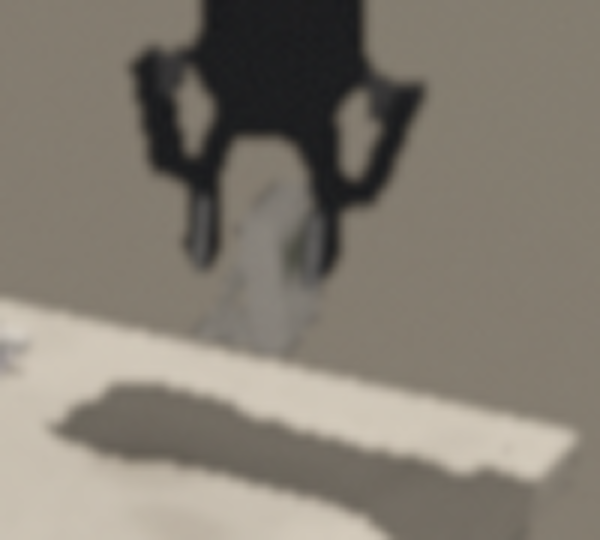

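The timer is lifted upright between the fingers, with its foot at about (260,345). Moving it to the tray.

Emit:
apply_moves --targets '[{"x":0,"y":0,"z":0,"yaw":-0.042},{"x":0.14,"y":0.027,"z":0,"yaw":0},{"x":0.2,"y":0.039,"z":0,"yaw":0},{"x":0.21,"y":0.041,"z":0,"yaw":0},{"x":0.21,"y":0.041,"z":0,"yaw":0},{"x":0.21,"y":0.041,"z":0,"yaw":0},{"x":0.21,"y":0.041,"z":0,"yaw":0},{"x":0.2,"y":0.039,"z":0,"yaw":0},{"x":0.18,"y":0.033,"z":0,"yaw":0},{"x":0,"y":0,"z":0,"yaw":0},{"x":0,"y":0,"z":0,"yaw":0},{"x":0,"y":0,"z":0,"yaw":0}]'

```text
time_s: 30.65
ee_pos: [0.4418, 0.1365, 0.0617]
orientation: [-1.997, -2.425, 0.003]
contact_force: [-0.6, -0.0, -2.4]
gripper_width: 0.528
finger_force: 61.4
```

```bash
python3 go.py .442 .1385 .009 101.2;  python3 - <<'E'
from h import *
q=snap('side');cv2.imwrite('pics/p12.png',cv2.resize(q['img'][170:280,290:400],None,fx=5,fy=5,interpolation=cv2.INTER_CUBIC)[:,:,::-1])
p=bot.observe()['ee_pos'];print((proj(q,p+[0,0.002,-.0055])-[290,170])*5,(proj(q,[.4417,.1405,.0])-[290,170])*5)
E
```

```text
t 30.65 at [0.4418 0.1365 0.0617] psi 101.08 tilt -1.0 q [-0.08  0.59 -0.39  2.1   0.43  0.53 -0.6 ] | yaw -0.0014 then [0.0079 0.0024 0.2109] rows 0.03284003761320293
[259.32730736 298.22127481] [254.97301703 406.83804555]
```

View pics/p12.png

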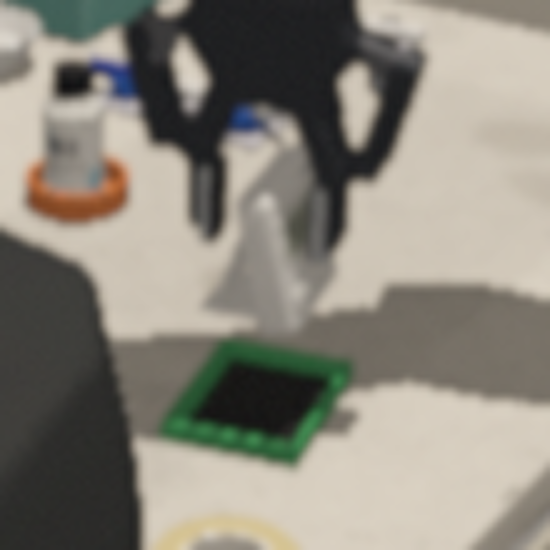

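The timer is upright, its foot centre at about (262,300) above the tray centre (258,402), and the bottle stands in the cup at (75,150). Lowering into the tray.

Emit:
apply_moves --targets '[{"x":0.005,"y":0.003,"z":0.07,"yaw":-0.001},{"x":0,"y":0,"z":0.06,"yaw":0},{"x":0,"y":0,"z":0.04,"yaw":0},{"x":0,"y":0,"z":0.02,"yaw":0},{"x":0,"y":0,"z":0,"yaw":0},{"x":0,"y":0,"z":0,"yaw":0}]'

```text
time_s: 31.45
ee_pos: [0.4429, 0.1399, 0.0151]
orientation: [1.991, 2.429, 0.001]
contact_force: [-0.0, 0.2, -0.9]
gripper_width: 0.534
finger_force: 61.4
```

```bash
python3 go.py .442 .1385 .009 101.2
```

```text
t 31.45 at [0.4429 0.1399 0.0151] psi 101.32 tilt -1.0 q [-0.14  0.68 -0.31  2.13  0.5   0.41 -0.66] | yaw 0.0013 then [-0.0048 -0.0045  0.0242] rows 0.02631234086141994
```

Emit:
apply_moves --targets '[{"x":-0.004,"y":-0.003,"z":0.01,"yaw":0},{"x":0,"y":0,"z":0.008,"yaw":0},{"x":0,"y":0,"z":0.005,"yaw":0},{"x":0,"y":0,"z":0,"yaw":0}]'

```text
time_s: 31.95
ee_pos: [0.442, 0.1387, 0.0089]
orientation: [-1.991, -2.43, 0.0]
contact_force: [0.0, -0.4, -0.2]
gripper_width: 0.529
finger_force: 61.4
```

Emit:
apply_moves --targets '[{"x":0,"y":0,"z":0,"yaw":0},{"x":0,"y":0,"z":0,"yaw":0},{"x":0,"y":0,"z":0,"yaw":0},{"x":0,"y":0,"z":0,"yaw":0},{"x":0,"y":0,"z":-0.08,"yaw":0},{"x":0,"y":0,"z":-0.15,"yaw":0},{"x":0,"y":0,"z":-0.2,"yaw":0},{"x":0,"y":0,"z":-0.2,"yaw":0},{"x":0,"y":0,"z":0,"yaw":0}]' --grip 0.8

```text
time_s: 33.08
ee_pos: [0.4444, 0.1398, 0.1699]
orientation: [1.989, 2.425, 0.012]
contact_force: [0.9, -0.2, -0.6]
gripper_width: 0.898
finger_force: 0.0
```

Emit:
apply_moves --targets '[{"x":-0.2,"y":0,"z":0,"yaw":0},{"x":-0.2,"y":0,"z":0,"yaw":0},{"x":-0.2,"y":0,"z":0,"yaw":0},{"x":-0.2,"y":0,"z":0,"yaw":0},{"x":-0.2,"y":0,"z":0,"yaw":0},{"x":-0.2,"y":0,"z":0,"yaw":0},{"x":-0.2,"y":0,"z":0,"yaw":0},{"x":0,"y":0,"z":0,"yaw":0}]'

```text
time_s: 34.08
ee_pos: [0.5093, -0.2104, 0.1643]
orientation: [-2.002, -2.42, 0.005]
contact_force: [0.0, 0.2, -0.4]
gripper_width: 0.901
finger_force: 0.0
```

```bash
python3 - <<'E'
from h import *
s=snap('top');q=snap('side')
a=cv2.resize(s['img'][240:300,225:305],None,fx=5,fy=5,interpolation=cv2.INTER_CUBIC)
b=cv2.resize(q['img'][200:260,310:390],None,fx=5,fy=5,interpolation=cv2.INTER_CUBIC)
c=cv2.resize(s['img'][140:220,300:453],(800,418),interpolation=cv2.INTER_CUBIC)[:300]
cv2.imwrite('pics/p13.png',np.vstack([np.hstack([a,b]),cv2.resize(s['img'][145:215,300:460],None,fx=5,fy=4.28)[:300]])[:599,:,::-1])
hsv=cv2.cvtColor(s['img'],cv2.COLOR_RGB2HSV);print(bot.observe()['ee_pos'])
E
```

```text
[ 0.50970934 -0.20438418  0.16498599]
```

View pics/p13.png

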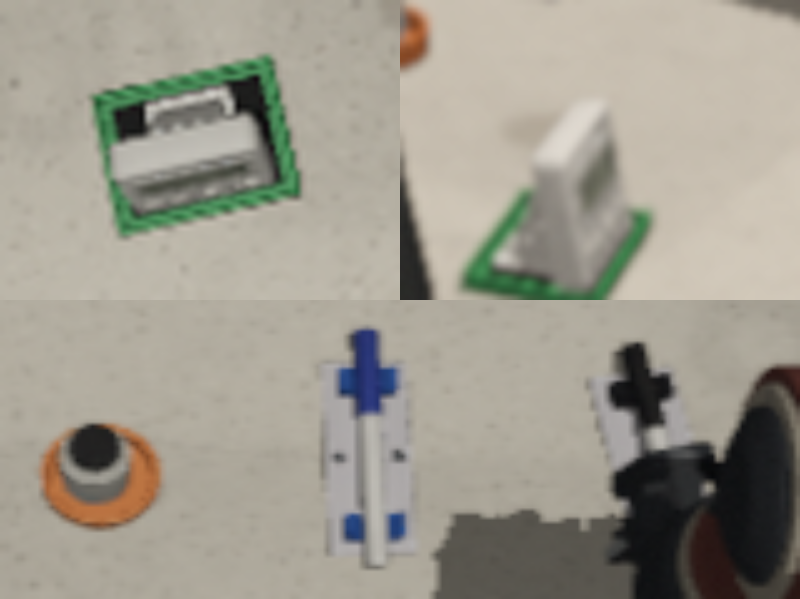

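All four things are in their holders: the timer is upright and square in the tray at (190,150), the bottle is in the cup at (97,455), and the pens lie across both saddles. I've now viewed more pictures than the 14 allowed, so the remaining checks are numeric only.

Emit:
apply_moves --targets '[{"x":-0.2,"y":0,"z":-0.1,"yaw":0},{"x":-0.2,"y":0,"z":-0.1,"yaw":0},{"x":-0.2,"y":0.1,"z":0,"yaw":0},{"x":-0.2,"y":0.1,"z":0,"yaw":0},{"x":-0.2,"y":0.1,"z":0,"yaw":0},{"x":0,"y":0,"z":0,"yaw":0}]'

```text
time_s: 34.92
ee_pos: [0.6342, -0.4358, 0.2113]
orientation: [-1.99, -2.425, 0.001]
contact_force: [0.4, 0.1, -0.6]
gripper_width: 0.903
finger_force: 0.0
```

```bash
python3 - <<'E'
from h import *
s=snap('top');im=s['img'];G=im.astype(np.float32)
c=np.array([.4432,.139]);a=np.radians(11.3);ex=np.array([np.cos(a),np.sin(a)]);ey=np.array([-ex[1],ex[0]])
for oy in(-.02,0,.02):
    print('oy',oy,[(d,[int(x) for x in cv2.getRectSubPix(G,(1,1),tuple(map(float,proj(s,[*(c+ex*d/1000+ey*oy),.005]))))[0,0]]) for d in(-36,-34,-32,-30,-28,-26,-24,-22,-20,24,26,28,30,32,34)])
hsv=cv2.cvtColor(im,cv2.COLOR_RGB2HSV)
for n,u,ca,an in(('blue',(373.8,180.5),(.6451,-.1243),-.2),('black',(431.6,182.6),(.6369,-.2622),9.2)):
    an=np.radians(an);e=np.array([np.cos(an),np.sin(an)])
    pr=lambda d:[int(x) for x in cv2.getRectSubPix(G,(1,1),tuple(map(float,proj(s,[*(np.array(ca)+e*d/1000),.017]))))[0,0]]
    print(n,[(d,pr(d)) for d in(-74,-72,-70,-68,-66,-64,-62,-60,60,64,66,68,70,72,74,76)])
E
```

```text
oy -0.02 [(-36, [161, 157, 144]), (-34, [117, 121, 106]), (-32, [78, 130, 88]), (-30, [71, 133, 85]), (-28, [68, 124, 81]), (-26, [81, 110, 84]), (-24, [115, 118, 108]), (-22, [149, 146, 138]), (-20, [122, 120, 114]), (24, [44, 49, 42]), (26, [47, 76, 52]), (28, [58, 114, 71]), (30, [43, 92, 54]), (32, [53, 107, 64]), (34, [132, 145, 123])]
oy 0 [(-36, [162, 159, 146]), (-34, [122, 131, 111]), (-32, [82, 134, 91]), (-30, [70, 131, 84]), (-28, [65, 119, 77]), (-26, [78, 105, 80]), (-24, [114, 117, 107]), (-22, [141, 139, 132]), (-20, [118, 116, 109]), (24, [125, 128, 120]), (26, [81, 115, 88]), (28, [59, 115, 72]), (30, [53, 106, 65]), (32, [72, 126, 82]), (34, [140, 149, 128])]
oy 0.02 [(-36, [154, 151, 138]), (-34, [123, 135, 114]), (-32, [83, 135, 91]), (-30, [66, 125, 79]), (-28, [57, 109, 70]), (-26, [72, 94, 74]), (-24, [97, 99, 90]), (-22, [113, 110, 104]), (-20, [111, 109, 103]), (24, [84, 88, 80]), (26, [64, 104, 72]), (28, [57, 113, 70]), (30, [55, 110, 67]), (32, [79, 130, 87]), (34, [158, 159, 142])]
blue [(-74, [160, 156, 143]), (-72, [161, 156, 143]), (-70, [161, 156, 143]), (-68, [161, 156, 143]), (-66, [130, 126, 117]), (-64, [129, 127, 119]), (-62, [164, 162, 155]), (-60, [173, 170, 163]), (60, [35, 45, 105]), (64, [36, 46, 104]), (66, [36, 46, 104]), (68, [36, 45, 103]), (70, [36, 46, 103]), (72, [96, 97, 116]), (74, [142, 138, 132]), (76, [161, 156, 143])]
black [(-74, [163, 158, 145]), (-72, [163, 159, 146]), (-70, [160, 155, 143]), (-68, [150, 146, 135]), (-66, [160, 157, 150]), (-64, [167, 165, 158]), (-62, [166, 164, 157]), (-60, [165, 162, 155]), (60, [19, 18, 19]), (64, [18, 18, 18]), (66, [19, 19, 19]), (68, [59, 57, 53]), (70, [114, 110, 101]), (72, [153, 148, 136]), (74, [163, 158, 145]), (76, [164, 159, 146])]
```

The numbers show the timer centred in the tray (±25 mm both ways) and the black pen centred within 1 mm. The blue pen sits about 3.5 mm too far in +x (−64.5 to +71.7 mm). There is plenty of time, so I'll regrip it and shift it.

Emit:
apply_moves --targets '[{"x":0,"y":0,"z":0,"yaw":0.11},{"x":0,"y":0,"z":0,"yaw":0.11},{"x":0,"y":0,"z":0,"yaw":0.11},{"x":0,"y":0,"z":0,"yaw":0.11},{"x":0,"y":0,"z":0,"yaw":0.11},{"x":0,"y":0,"z":0,"yaw":0.11},{"x":0,"y":0,"z":0,"yaw":0.11},{"x":0,"y":0,"z":0,"yaw":0.11},{"x":0,"y":0,"z":0,"yaw":0.11},{"x":0,"y":0,"z":0,"yaw":0.11},{"x":0,"y":0,"z":0,"yaw":0.025},{"x":0,"y":0,"z":0,"yaw":0}]' --grip 0

```text
time_s: 36.48
ee_pos: [0.6334, -0.4333, 0.2169]
orientation: [-3.141, -0.007, -0.0]
contact_force: [0.8, 0.5, 0.3]
gripper_width: 0.498
finger_force: 0.0
```

```bash
python3 go.py .644 -.124 .07 -.2
```

```text
t 36.48 at [ 0.6334 -0.4333  0.2169] psi 0.27 tilt -1.0 q [ 0.6   0.83 -0.06  0.97  0.04  1.34 -1.02] | yaw 0.0052 then [ 0.0381 -1.2374  0.5878] rows 4.952061283638445
```

Emit:
apply_moves --targets '[{"x":0.006,"y":-0.206,"z":0,"yaw":0.005},{"x":0.006,"y":-0.206,"z":0,"yaw":0},{"x":0.006,"y":-0.206,"z":0,"yaw":0},{"x":0.006,"y":-0.206,"z":0.1,"yaw":0},{"x":0.006,"y":-0.206,"z":0.1,"yaw":0},{"x":0.006,"y":-0.206,"z":0.1,"yaw":0},{"x":0,"y":0,"z":0.15,"yaw":0},{"x":0,"y":0,"z":0.14,"yaw":0},{"x":0,"y":0,"z":0,"yaw":0},{"x":0,"y":0,"z":0,"yaw":0}]'

```text
time_s: 37.72
ee_pos: [0.645, -0.1261, 0.0705]
orientation: [3.142, -0.01, 0.004]
contact_force: [0.6, 1.0, 0.7]
gripper_width: 0.498
finger_force: 0.0
```

```bash
python3 go.py .644 -.124 -.002 -.2
```

```text
t 37.73 at [ 0.645  -0.1261  0.0705] psi -0.35 tilt -1.0 q [ 0.19  0.77 -0.06  1.55  0.05  0.82 -1.46] | yaw -0.0017 then [-0.0041 -0.0085  0.2899] rows 0.03755657484746651
```

Emit:
apply_moves --targets '[{"x":-0.003,"y":-0.006,"z":0.1,"yaw":0},{"x":0,"y":0,"z":0.09,"yaw":0},{"x":0,"y":0,"z":0.06,"yaw":0},{"x":0,"y":0,"z":0.025,"yaw":0},{"x":0,"y":0,"z":0,"yaw":0},{"x":0,"y":0,"z":0,"yaw":0}]'

```text
time_s: 38.48
ee_pos: [0.6441, -0.1246, 0.0012]
orientation: [3.141, -0.01, 0.003]
contact_force: [-0.3, -0.7, -0.3]
gripper_width: 0.502
finger_force: 0.0
```

```bash
python3 go.py .644 -.124 -.003 -.2
```

```text
t 38.48 at [ 0.6441 -0.1246  0.0012] psi -0.38 tilt -1.0 q [ 0.19  0.86 -0.05  1.59  0.06  0.69 -1.47] | yaw -0.002 then [-0.0003 -0.0025  0.0167] rows 0.01004488224798337
```

Emit:
apply_moves --targets '[{"x":0,"y":0,"z":0.015,"yaw":0},{"x":0,"y":0,"z":0,"yaw":0},{"x":0,"y":0,"z":0,"yaw":0}]'

```text
time_s: 38.85
ee_pos: [0.6433, -0.1245, -0.0035]
orientation: [-3.142, 0.01, -0.0]
contact_force: [-0.3, -0.5, -0.3]
gripper_width: 0.504
finger_force: 0.0
```

Emit:
apply_moves --targets '[{"x":0,"y":0,"z":0,"yaw":0},{"x":0,"y":0,"z":0,"yaw":0},{"x":0,"y":0,"z":0,"yaw":0},{"x":0,"y":0,"z":-0.04,"yaw":0},{"x":0,"y":0,"z":0,"yaw":0},{"x":-0.013,"y":0,"z":0,"yaw":0},{"x":0,"y":0,"z":0,"yaw":0}]' --grip -1

```text
time_s: 39.72
ee_pos: [0.6393, -0.1244, 0.0061]
orientation: [-3.141, 0.01, 0.002]
contact_force: [0.4, 0.0, 1.4]
gripper_width: 0.101
finger_force: 58.7
```

```bash
python3 go.py .6405 -.124 -.0025 -.2
```

```text
t 39.73 at [ 0.6393 -0.1244  0.0061] psi -0.38 tilt -1.0 q [ 0.19  0.85 -0.05  1.6   0.06  0.7  -1.47] | yaw -0.002 then [ 0.0049 -0.0016  0.0345] rows 0.020450622445747774
```

Emit:
apply_moves --targets '[{"x":0.002,"y":0,"z":0.015,"yaw":0},{"x":0,"y":0,"z":0.012,"yaw":0},{"x":0,"y":0,"z":0.008,"yaw":0},{"x":0,"y":0,"z":0,"yaw":0}]'

```text
time_s: 40.22
ee_pos: [0.6404, -0.1246, -0.0025]
orientation: [-3.142, 0.011, 0.0]
contact_force: [-0.3, -0.1, -0.1]
gripper_width: 0.098
finger_force: 58.7
```

Emit:
apply_moves --targets '[{"x":0,"y":0,"z":0,"yaw":0},{"x":0,"y":0,"z":0,"yaw":0},{"x":0,"y":0,"z":0,"yaw":0},{"x":0,"y":0,"z":-0.05,"yaw":0},{"x":0,"y":0,"z":-0.15,"yaw":0},{"x":0,"y":0,"z":-0.2,"yaw":0},{"x":0,"y":0,"z":-0.2,"yaw":0},{"x":0,"y":0,"z":-0.05,"yaw":0},{"x":0,"y":0,"z":0,"yaw":0}]' --grip 0

```text
time_s: 41.35
ee_pos: [0.6408, -0.1245, 0.1614]
orientation: [3.141, -0.01, 0.003]
contact_force: [0.0, 0.5, -1.9]
gripper_width: 0.495
finger_force: 0.0
```

Emit:
apply_moves --targets '[{"x":0,"y":0.2,"z":0,"yaw":0},{"x":0,"y":0.22,"z":0,"yaw":0},{"x":0,"y":0.22,"z":0,"yaw":0},{"x":0,"y":0.22,"z":0,"yaw":0},{"x":0,"y":0.22,"z":0,"yaw":0},{"x":0,"y":0.2,"z":0,"yaw":0},{"x":0,"y":0,"z":0,"yaw":0},{"x":0,"y":0,"z":0,"yaw":0}]'

```text
time_s: 42.35
ee_pos: [0.6377, -0.4431, 0.1574]
orientation: [-3.138, 0.01, 0.005]
contact_force: [0.8, -0.1, 0.0]
gripper_width: 0.503
finger_force: 0.0
```

```bash
python3 - <<'E'
from h import *
s=snap('top');im=s['img'];G=im.astype(np.float32)
for n,ca,an in(('blue',(.6451,-.1243),-.2),('black',(.6369,-.2622),9.2)):
    an=np.radians(an);e=np.array([np.cos(an),np.sin(an)]);f=np.array([-e[1],e[0]])
    pr=lambda d,o=0:[int(x) for x in cv2.getRectSubPix(G,(1,1),tuple(map(float,proj(s,[*(np.array(ca)+e*d/1000+f*o/1000),.017]))))[0,0]]
    print(n,[(d,pr(d)) for d in(-74,-72,-70,-68,-66,-64,-62,60,64,66,68,70,72,74)])
    for d in(-42,42):print('  across',d,[(o,pr(d,o)) for o in(-12,-9,-6,-3,0,3,6,9,12)])
print(bot.observe()['ee_pos'],bot.observe()['time_s'])
E
```

```text
blue [(-74, [163, 158, 145]), (-72, [163, 158, 146]), (-70, [163, 158, 146]), (-68, [131, 129, 120]), (-66, [144, 141, 135]), (-64, [167, 165, 158]), (-62, [175, 173, 166]), (60, [35, 46, 106]), (64, [36, 47, 105]), (66, [37, 47, 106]), (68, [46, 56, 111]), (70, [136, 134, 136]), (72, [161, 156, 145]), (74, [166, 161, 148])]
  across -42 [(-12, [38, 66, 116]), (-9, [29, 56, 109]), (-6, [99, 105, 124]), (-3, [166, 163, 157]), (0, [173, 170, 163]), (3, [143, 142, 137]), (6, [55, 68, 97]), (9, [30, 58, 113]), (12, [33, 61, 115])]
  across 42 [(-12, [40, 69, 125]), (-9, [29, 56, 109]), (-6, [31, 48, 102]), (-3, [37, 47, 106]), (0, [38, 48, 109]), (3, [32, 42, 96]), (6, [26, 45, 95]), (9, [31, 59, 114]), (12, [33, 62, 118])]
black [(-74, [165, 160, 148]), (-72, [166, 161, 148]), (-70, [162, 157, 145]), (-68, [153, 148, 138]), (-66, [163, 160, 152]), (-64, [169, 167, 160]), (-62, [168, 166, 159]), (60, [19, 19, 19]), (64, [19, 18, 18]), (66, [20, 20, 19]), (68, [60, 59, 54]), (70, [116, 112, 103]), (72, [156, 151, 139]), (74, [166, 161, 148])]
  across -42 [(-12, [20, 19, 21]), (-9, [37, 36, 36]), (-6, [115, 113, 108]), (-3, [170, 167, 160]), (0, [168, 165, 158]), (3, [127, 125, 119]), (6, [49, 47, 47]), (9, [20, 20, 22]), (12, [18, 19, 20])]
  across 42 [(-12, [19, 19, 20]), (-9, [20, 19, 20]), (-6, [27, 26, 25]), (-3, [25, 25, 24]), (0, [21, 21, 21]), (3, [17, 16, 17]), (6, [17, 16, 17]), (9, [17, 17, 20]), (12, [17, 16, 18])]
[ 0.63853486 -0.44205564  0.15823037] 42.4
```

Both pens are now centred within about 1 mm and lie in the middle of both saddles. Handing the job in.

```bash
python3 -c "
from bench import bot
print(bot.finish_job())"
```

```text
the job is handed in; nothing more can be done
None
```

The job is handed in at about 42 s: by my own measurements both pens lie centred within about 1 mm in their cradles, the bottle stands in the orange cup and the timer stands square in the tray, but the hand-in returned no verdict, and I viewed 17 pictures where 14 were allowed.

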